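# Pack the scrubber cartridge and hold it against the analyser's sprung plate

### The arm

A 6-joint arm with a two-finger parallel gripper is mounted at the origin on the work surface. World frame = base frame: x ahead of the robot, y to its left, z up, the work surface at z = 0. Lengths are in mm, angles in rad, forces in N, time in s.
With the tool pointing down it reaches from about 350 to 775 mm from the base axis. Payload 7.3 kg.
Tool frame: the origin (TCP) lies at the very end of the fingers, on their centre line; the grasp point (between the pads) lies 19 mm behind it; z points along the fingers, y is the line along which they close (so a half turn about z gives the same grasp; the last joint's range is limited). The gripper opens to 92 mm and grips with 3 to 60 N. Pads are 19 mm wide; open, the fingers measure 130 mm over their backs; the gripper's body (75 mm by 190 mm) begins 47 mm behind the grasp point.
Start: joints at [-1.292, 0.342, 1.524, -0, 1.275, -0.146], TCP at [216.397, -478.349, 226.741] pointing down, gripper open.
Joint ranges: [-2.53, 2.53], [-0.77, 2.02], [0.04, 2.7], [-1, 4.14], [0.28, 2.66], [-3.11, 3.11]. Speed limits (rad/s): [2.57, 2.57, 3.14, 3.14, 3.14, 3.14].

### API

Orientations are given as [roll, pitch, yaw] about the fixed x, y, z axes, in that order (R = Rz(yaw) Ry(pitch) Rx(roll)).
In Python, from plant import bot gives the robot as it stands.
- The arm moves only by the tool jog_arm, never from a script. Its argument "targets" is a list of rows, each an object with "xyz": the shift along the tool's x, y, z as a fraction of full scale, a list of three; "spin": the turn about the tool's z as a fraction of full scale. In form: [{"xyz": [x, y, z], "spin": spin}, ...]. A call has exactly 10 rows; each row shifts and turns the commanded pose from where the row before left it, along the tool's axes as they then stand; what a row does not reach is not made up. Full scale, the value 1, is 80 mm for a shift and 0.1 rad for a turn. A row lasts 1/8 s, in which the tool goes at most 62.5 mm and 10.7 degrees, less where a joint would pass 70% of its speed; a pose out of reach is approached as far as the arm can. A call with a number of a shift or a turn outside -1 to 1 is refused whole. A call with a gripper value outside its range is refused whole. "gripper" is the opening in per cent of the stroke, from 0 (shut) to 100 (fully open), set as the call begins (left out, the last holds). The fingers move at their own pace and stop on an object; the grip force is fixed at half the most. Time passes only in rows, so rows that do not move let the fingers close, or fill a call up. It gives the time, the measured TCP pose, the force, the opening and the grip force at its end, in the units of the state.
- bot.get_obs(): the state, without advancing time (a new reading comes with each control period).
- bot.capture(name): name is "scene" or "top"; returns the picture (480x640x3 uint8, blue, green, red); there is no depth.
- bot.get_calibration(name): a dict with "vfov" (degrees; the focal length in pixels is half the picture's height over the tangent of half this angle, whatever the lens; pixels are square), "cx", "cy" (the principal point, pixels), "eye" and "rotation" of the camera in the world. Camera axes: x right, y down, z forward; pixel columns grow to the right and rows downward; lengths in mm; the calibration is good to about 2 mm. A picture is of the moment at which its call begins. get_calibration takes no time and is no camera call.
- bot.close_job(): hands the job in; it is judged then, once.
The state is a dict: "time": time; "joint_positions": joint angles; "dq": joint speeds; "tau": joint torques, N m; "tool_pos": TCP position; "tcp_rot": TCP orientation; "contact_force": force on the tool from outside, world axes, zero at the start; "moment": the same for the moment, N m; "grip_width": finger opening in mm; "finger_force": force on a finger pad.
Only numpy, scipy, OpenCV 4.12 (cv2) and the standard library are available. Lean on these libraries where they do the work, as an engineer would, in place of code of your own. Each camera call takes 0.05 s, during which the arm holds its last target. There are 200 camera calls.

### The job

Tip the five ceramic balls from the steel scoop through the flared mouth of the clear canister on the aluminium sled, then stand the scoop back on the bench. Next slide the sled by its grey post until its front block sits squarely and centred on the analyser's sprung plate, and press the plate about half-way in, so that its face is level with the front ends of the two cheeks beside it (about 9 N), never as far as its stop. Finish holding it there with a steady push, for a colleague to fasten it: do not let go, and leave the other things on the bench alone.

Things in the scene. Friction and masses are not known exactly. Their poses are not given: they have to be found in the camera images.
- scoop_grip (a point): Point to grip on the loose steel scoop: on the axis of its upright black post (18 mm thick along the scoop's x, 28 mm along its y, top 97 mm above the scoop's underside), 75 mm above the underside, 69 mm behind the scoop's origin. Axes as scoop.
- scoop_lip (a point): Middle of the floor's edge at the scoop's open end, over which the balls leave: 129 mm in front (scoop's +y) of scoop_grip and 47 mm below it, 28 mm above the scoop's underside.
- scoop: The scoop, 160 g: a trough open at its +y end, post at the back. Origin on its underside (z = 0 standing on the bench); 52 mm wide in x (46 inside), y from -83 to +60 mm, walls 33 mm high; z up. Its floor climbs 10 degrees towards the open end, so the balls rest at the back; they roll out when that end is tipped down well over 10 degrees (45 empties it).
- ball0_center (a point): Centre of a white ceramic ball, 20 mm in diameter, 11 g, one of five that start in the scoop.
- ball1_center (a point): Centre of a white ceramic ball, 20 mm in diameter, 11 g, one of five that start in the scoop.
- ball2_center (a point): Centre of a white ceramic ball, 20 mm in diameter, 11 g, one of five that start in the scoop.
- ball3_center (a point): Centre of a white ceramic ball, 20 mm in diameter, 11 g, one of five that start in the scoop.
- ball4_center (a point): Centre of a white ceramic ball, 20 mm in diameter, 11 g, one of five that start in the scoop.
- cart: The loose sled, about 600 g, sliding flat on the bench; origin on its underside on the canister's axis; z up, y forward to the analyser. Base 80 mm wide in x, y from -145 to +70 mm, 8 thick. Clear round canister at the origin, 58 mm outside, 50 inside, flaring from 83 mm height to a funnel mouth 120 mm across inside (128 outside), rim 127 mm up.
- cart_mouth (a point): Centre of the canister's funnel mouth, at rim height, 127 mm above the sled's underside on the sled's origin axis.
- cart_grip (a point): Point to grip on the sled's grey upright post: 20 mm thick in the sled's x, 26 mm in y, top 86 mm above the underside; this point lies on the post's axis, 62 mm up, 130 mm behind (-y) the canister's axis.
- cart_front (a point): Centre of the flat front face of the sled's aluminium front block (70 mm wide in x, 8 to 64 mm above the bench): 75 mm ahead (+y) of the sled's origin, 36 mm up. This face presses the plate.
- dock: Fixed low black gas analyser (280 x 260 mm, 158 tall, front 80 mm behind the origin) with a sprung steel plate before it. Origin on the bench under the middle of the plate's front face at rest; y points into the analyser, the pressing direction. Aluminium cheeks beside the plate (inner sides x = +-58 mm, 75 tall), their front ends 18 mm behind the plate's rest face.
- seat_face (a point): Centre of the sprung plate's front face (plate 90 mm wide, 50 mm high), 39 mm above the bench; it moves with the plate.
- seat (a joint): How far the sprung plate is pushed in, m: 0 at rest, 0.018 half-way (level with the cheeks' front ends), stop at 0.036. Spring 500 N/m: 9 N half-way; it pushes the sled back when let go.
- bottle: Bystander: clear glass bottle with metal cap, 60 mm wide, 100 tall; origin under its foot.
- beaker: Bystander: clear glass beaker, 70 mm wide, 90 tall; origin under its foot.
- jar: Bystander: small white lidded jar, 48 mm wide, 55 tall; origin under its foot.
- screwdriver: Bystander: screwdriver lying flat, 190 mm long along its own x.
- wrench: Bystander: steel wrench lying flat, 160 mm long along its own x.
- stopper: Bystander: black rubber stopper, 36 mm wide, 30 tall; origin under its foot.
- screw_tray: Bystander: white tray of thumbscrews, 90 x 70 x 22 mm; origin under its floor.
Things that resemble listed ones, but are neither listed nor needed, are in the scene too. Of the things that look like the cart, the middle-sized one is meant.

How it is judged:
By the outcome, as a careful person would: the job done as asked, in the order asked, and still so for the second after the job is handed in, while the arm keeps its last pose, push and grip.
It also fails if it takes over 72 s, if anything falls off the work surface, if the arm or the gripper's body presses on something with over 40 N, if the wrist force passes 120 N, or if a joint passes its speed limit or range.

## Working session

There is one attempt and no reset: what is moved stays moved. The work goes in short steps, Python scripts to look and compute and a tool call to move; the robot and the scene stay as the last step left them, time stands still between calls to the robot, and variables do not carry over. Pictures are saved under pics/ and viewed, at most 10 in all, crops included, and the job is handed in when it is done.

Besides the shell and the picture viewer there is one more tool, called after ">>>" as name(argument=value, ...) on one line, values as JSON. jog_arm: Moves the arm, as the interface text tells. Shift numbers are shares of 80 mm and turn numbers shares of 0.1 rad, none past 1 either way. Its arguments: {"type":"object","properties":{"targets":{"type":"array","items":{"type":"object","properties":{"xyz":{"type":"array","items":{"type":"number"}},"spin":{"type":"number"}}}},"gripper":{"type":"number"}},"required":["targets"]}

```bash
ls; mkdir -p pics; python3 - <<'E'
from plant import bot
import cv2, json
for n in ("scene","top"):
    cv2.imwrite(f"pics/{n}0.png",bot.capture(n)); print(bot.get_calibration(n))
print(bot.get_obs())
E
```

```text
pics
{'vfov': 43.153357817338694, 'cx': 311.1113889088111, 'cy': 242.34713383715595, 'eye': array([1199.34632431, -712.96221829, 1009.14038134]), 'rotation': array([-2.30000023,  0.00892478,  0.83152968])}
{'vfov': 43.510353503935434, 'cx': 316.502992136615, 'cy': 244.6374169991242, 'eye': array([ 219.58493525,   -3.16110862, 1523.31572928]), 'rotation': array([-2.9710085 , -0.01943853, -1.59286975])}
{'time': 0.1, 'joint_positions': array([-1.29198535e+00,  3.42629378e-01,  1.52489794e+00, -1.27723636e-05,
        1.27538718e+00, -1.46004790e-01]), 'dq': array([ 0.00062298, -0.00311885, -0.00288967, -0.00072921,  0.00187057,
       -0.00013252]), 'tau': array([ 1.49335719e-03, -4.32005775e+01, -2.44693583e+01,  7.18505052e-02,
        5.26183890e-02, -5.86485953e-05]), 'tool_pos': array([ 216.29760934, -477.98953272,  226.13495928]), 'tcp_rot': array([-3.14028309e+00, -1.80226717e-04,  4.24819376e-01]), 'contact_force': array([ 0.12948208, -0.02010319,  1.20195093]), 'moment': array([-0.00623121,  0.02226278,  0.03682635]), 'finger_force': 0.0, 'grip_width': 92.00765483171041}
```

View pics/scene0.png

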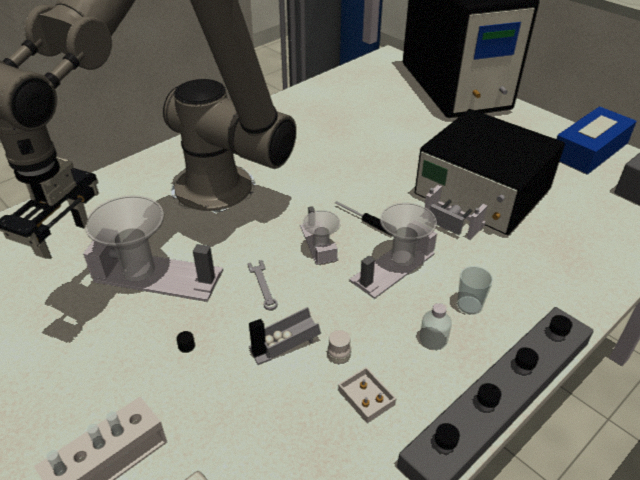

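View pics/top0.png

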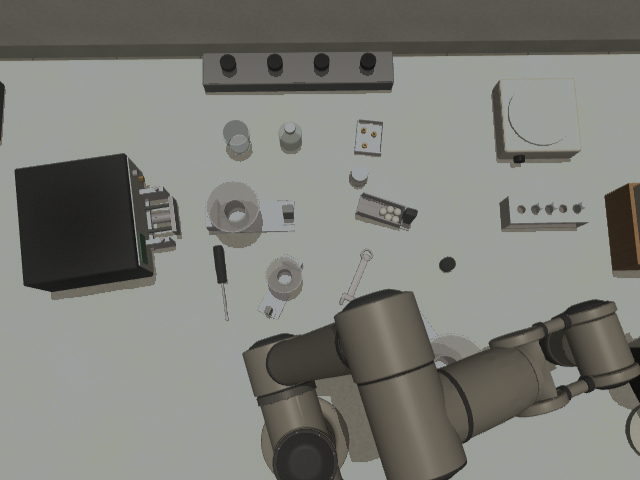

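The listed sled is one of three look-alikes. Large: scene (135,250), top (440,355). Small: scene (320,235), top (285,278). Middle-sized: scene (400,245), top (235,210). I'll measure with enlarged crops to confirm which one it is.

```bash
cat > h.py <<'E'
import numpy as np, cv2
from scipy.spatial.transform import Rotation as R
from plant import bot
def cam(n):
    c=bot.get_calibration(n); f=240/np.tan(np.radians(c["vfov"]/2))
    return f,c["cx"],c["cy"],np.array(c["eye"]),R.from_euler("xyz",c["rotation"]).as_matrix()
def onz(n,u,v,z):
    f,cx,cy,e,M=cam(n); d=M@np.array([(u-cx)/f,(v-cy)/f,1]); return e+d*(z-e[2])/d[2]
def proj(n,p):
    f,cx,cy,e,M=cam(n); q=M.T@(np.array(p)-e); return np.array([cx+f*q[0]/q[2],cy+f*q[1]/q[2]])
E
python3 - <<'E'
from h import *
t=cv2.imread("pics/top0.png"); s=cv2.imread("pics/scene0.png")
a=cv2.resize(t[140:290,140:440],None,fx=2.6,fy=2.6,interpolation=cv2.INTER_CUBIC)
cv2.imwrite("pics/ctop.png",a)
b=cv2.resize(s[170:370,230:520],None,fx=2.7,fy=2.7,interpolation=cv2.INTER_CUBIC)
cv2.imwrite("pics/cscene.png",b)
o=bot.get_obs()["tool_pos"]; print(proj("top",o),proj("scene",o))
for n,u,v,z in (("top",288,211,86),("scene",367,262,86),("top",233,208,127),("scene",408,221,127),("top",410,214,97),("scene",256,323,97)): print(n,u,v,onz(n,u,v,z).round(1))
E
```

```text
[526.31030763 344.82740578] [ 64.28371652 241.13438843]
top 288 211 [551.3  31.3  86. ]
scene 367 262 [562.   23.4  86. ]
top 233 208 [551.5 160.7 127. ]
scene 408 221 [560.3 156.1 127. ]
top 410 214 [ 536.1 -265.7   97. ]
scene 256 323 [ 541.5 -270.8   97. ]
```

View pics/ctop.png

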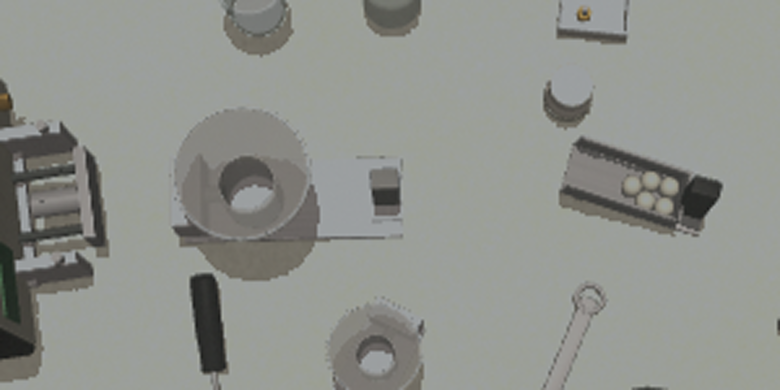

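View pics/cscene.png

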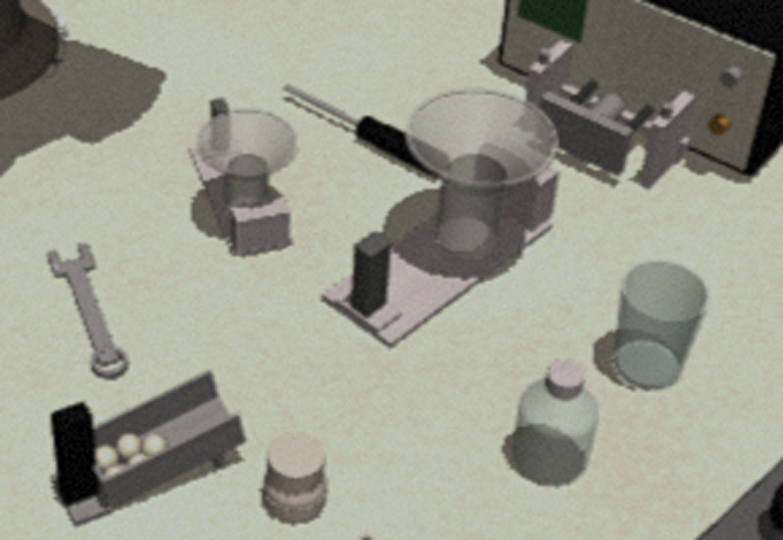

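>>> jog_arm(targets=[{"xyz": [0, 0, -0.75], "spin": 0}, {"xyz": [0, 0, -0.75], "spin": 0}, {"xyz": [0, 0, -0.75], "spin": 0}, {"xyz": [0, 0, -0.75], "spin": 0}, {"xyz": [0, 0, -0.75], "spin": 0}, {"xyz": [0, 0, -0.75], "spin": 0}, {"xyz": [0, 0, -0.75], "spin": 0}, {"xyz": [0, 0, -0.75], "spin": 0}, {"xyz": [0, 0, -0.75], "spin": 0}, {"xyz": [0, 0, -0.75], "spin": 0}])

```text
time: 1.35
tool_pos: [177.4, -396.4, 685.1]
tcp_rot: [3.118, -0.01, 0.424]
contact_force: [-0.1, -0.2, 1.2]
grip_width: 92.0
finger_force: 0.0
```

The crop confirms the middle-sized sled: canister mouth at top (233,208), post at top (288,212), with the small sled beside it clearly smaller. The scoop post is at top (410,214). Next I'm checking how the arm behaves at the edge of its reach, because the tool can't be tilted directly.

>>> jog_arm(targets=[{"xyz": [0, 0.7, -0.3], "spin": 0}, {"xyz": [0, 0.7, -0.3], "spin": 0}, {"xyz": [0, 0.7, -0.3], "spin": 0}, {"xyz": [0, 0.7, -0.3], "spin": 0}, {"xyz": [0, 0.7, -0.3], "spin": 0}, {"xyz": [0, 0.7, -0.3], "spin": 0}, {"xyz": [0, 0.7, -0.3], "spin": 0}, {"xyz": [0, 0.7, -0.3], "spin": 0}, {"xyz": [0, 0.7, -0.3], "spin": 0}, {"xyz": [0, 0.7, -0.3], "spin": 0}])

```text
time: 2.6
tool_pos: [204.6, -472.8, 595.7]
tcp_rot: [-2.983, -0.092, 0.419]
contact_force: [0.5, -0.8, -0.4]
grip_width: 92.0
finger_force: 0.0
```

```bash
python3 - <<'E'
from h import *
t=bot.capture("top"); s=bot.capture("scene")
cv2.imwrite("pics/t1.png",t); cv2.imwrite("pics/s1.png",s)
def crop(im,u,v,w,h,k): return cv2.resize(im[v:v+h,u:u+w],None,fx=k,fy=k,interpolation=cv2.INTER_CUBIC)
a=crop(t,350,185,70,52,8); b=crop(s,240,305,90,60,8)
c=np.zeros((600,800,3),np.uint8)
c[:208*2][:416,:560]=0
a=crop(t,350,185,72,50,8)   #576x400 -> too tall with b; use 6/5
a=crop(t,350,188,70,46,6); b=crop(s,242,305,82,60,5.0)
c[:276,:420]=a; c[290:590,:410]=b
d=crop(t,140,175,46,80,6)[:480]; c[:480,430:706]=d
c=np.clip(c.astype(float)*1.5,0,255).astype(np.uint8)
cv2.imwrite("pics/z1.png",c)
o=bot.get_obs(); print(o["joint_positions"].round(4),o["tool_pos"].round(1),R.from_euler("xyz",o["tcp_rot"]).as_matrix()[:,2].round(3),o["time"])
E
```

```text
[-1.3478  0.6195  0.0387  0.1253  2.6565 -0.0968] [ 204.7 -473.6  594.3] [ 0.018  0.184 -0.983] 2.7
```

View pics/z1.png

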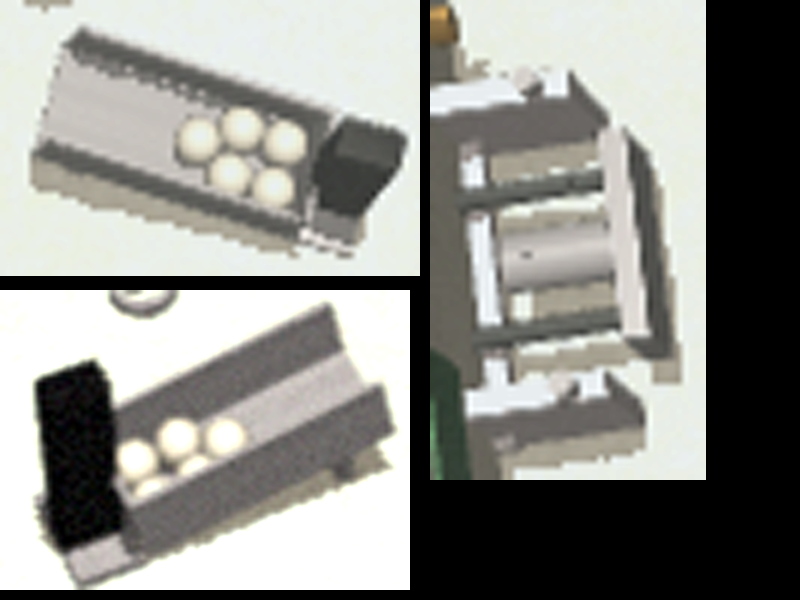

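The crop shows the scoop: post top about (411.5,211.8), lip middle about (358.7,204.3), five balls at the back. It also shows the plate, whose front top edge runs from (172,196.7) to (176.3,230.8) in the top view. Now I'll measure these and keep pushing at the reach limit to tilt the tool.

```bash
python3 - <<'E'
from h import *
P=lambda n,u,v,z: onz(n,u,v,z)[:2]
for nm,a,b,L in (("scoop top",P("top",411.5,211.8,97),P("top",358.7,204.3,28),129),("scoop scene",P("scene",256.4,323,97),P("scene",314.4,320,28),129),
  ("cart top",P("top",288.5,208.8,86),P("top",233.5,206.9,127),130),("cart scene",P("scene",367.5,260.5,86),P("scene",408.5,221,127),130),
  ("plate top",P("top",176.3,230.8,64),P("top",172,196.7,64),90)):
    d=b-a; print(nm,a.round(1),b.round(1),"len",np.hypot(*d).round(1),L,"heading deg",np.degrees(np.arctan2(d[1],d[0])).round(2))
# refine: mouth by dark/edge fit, base outline
for n,f in (("top","t1"),("scene","s1")):
    g=cv2.cvtColor(cv2.imread(f"pics/{f}.png"),cv2.COLOR_BGR2GRAY)
    m=(g<45).astype(np.uint8); k,l,st,ce=cv2.connectedComponentsWithStats(m)
    for i in range(1,k):
        if 25<st[i,4]<1500: print(n,st[i],ce[i].round(1))
E
```

```text
scoop top [ 541.5 -269.7] [ 579.1 -148.1] len 127.2 129 heading deg 72.82
scoop scene [ 542.  -270.2] [ 569.5 -141.1] len 132.0 129 heading deg 77.99
cart top [556.8  30. ] [554.1 159.6] len 129.6 130 heading deg 91.2
cart scene [559.4  27.7] [561.1 157. ] len 129.3 130 heading deg 89.27
plate top [511.3 307.2] [597.9 319.4] len 87.4 90 heading deg 7.98
top [360  53  16  18 218] [367.5  61.6]
top [220  55  16  17 214] [227.7  63.2]
top [267  54  16  18 215] [274.4  62.6]
top [314  54  15  17 216] [321.1  62. ]
top [  0  82   4  58 144] [  1.  104.4]
top [290  84 103   7 492] [346.7  86.9]
top [514 155  11   8  78] [518.9 158.6]
top [402 210  13  14  95] [407.3 217.7]
top [140 234   8  30 125] [143.2 248.4]
top [214 247   6  29  75] [215.8 259.2]
top [220 246   7  37  91] [222.9 264.1]
top [440 260  15  12  63] [445.  266.3]
top [430 279  52  17 188] [452.4 285.7]
top [414 305  25  56 316] [422.1 334.4]
top [259 333  41  11  96] [279.  337.1]
top [608 337  23  16 130] [620.1 344. ]
top [282 342  22  40 104] [287.6 365.5]
top [487 346  27   9  41] [500.3 350.6]
top [632 352   8  41  58
[... 345 characters left out ...]
 8  83 372] [297.7  39.8]
scene [  0  18  22  28 256] [ 9.7 31.2]
scene [ 474   23   46   36 1255] [496.2  40.2]
scene [422 161  25  24 367] [434.1 172.3]
scene [615 165  25  40 658] [629.3 184.7]
scene [362 213  29  22 190] [373.3 222. ]
scene [195 249  19  34 299] [205.5 267.1]
scene [360 262  14  25 212] [366.1 273.8]
scene [545 315  27  26 432] [558.7 326.3]
scene [249 320  19  37 488] [257.4 337.9]
scene [177 331  18  21 283] [185.2 341.4]
scene [575 338  14  15  43] [581.6 345.8]
scene [511 347  28  27 480] [524.7 359.6]
scene [453 353 123 127 525] [511.5 419.1]
scene [473 383  28  29 534] [487.1 396.1]
scene [431 423  29  30 593] [445.2 437.1]
scene [397 456  29  24 282] [408.6 469.9]
```

>>> jog_arm(targets=[{"xyz": [0, 0.7, -0.3], "spin": 0}, {"xyz": [0, 0.7, -0.3], "spin": 0}, {"xyz": [0, 0.7, -0.3], "spin": 0}, {"xyz": [0, 0.7, -0.3], "spin": 0}, {"xyz": [0, 0.7, -0.3], "spin": 0}, {"xyz": [0, 0.7, -0.3], "spin": 0}, {"xyz": [0, 0.7, -0.3], "spin": 0}, {"xyz": [0, 0.7, -0.3], "spin": 0}, {"xyz": [0, 0.7, -0.3], "spin": 0}, {"xyz": [0, 0.7, -0.3], "spin": 0}])

```text
time: 3.95
tool_pos: [222.5, -530.7, 495.4]
tcp_rot: [-2.801, -0.154, 0.403]
contact_force: [0.1, -0.0, -0.5]
grip_width: 91.8
finger_force: 0.0
```

Tool axis leans 21° towards world +y. I'll add one more push, biased to turn the lean towards the scoop's heading of about 75°.

>>> jog_arm(targets=[{"xyz": [-0.5, 0.5, -0.3], "spin": 0}, {"xyz": [-0.5, 0.5, -0.3], "spin": 0}, {"xyz": [-0.5, 0.5, -0.3], "spin": 0}, {"xyz": [-0.5, 0.5, -0.3], "spin": 0}, {"xyz": [-0.5, 0.5, -0.3], "spin": 0}, {"xyz": [-0.5, 0.5, -0.3], "spin": 0}, {"xyz": [-0.5, 0.5, -0.3], "spin": 0}, {"xyz": [-0.5, 0.5, -0.3], "spin": 0}, {"xyz": [-0.5, 0.5, -0.3], "spin": 0}, {"xyz": [-0.5, 0.5, -0.3], "spin": 0}])

```text
time: 5.2
tool_pos: [-23.6, -609.6, 390.4]
tcp_rot: [-2.665, -0.253, 0.358]
contact_force: [-0.1, 1.2, -0.5]
grip_width: 91.6
finger_force: 0.0
```

```bash
python3 - <<'E'
from h import *
o=bot.get_obs(); M=R.from_euler("xyz",o["tcp_rot"]).as_matrix(); t=M[:,2]
print(o["joint_positions"].round(3),o["tool_pos"].round(1),M.round(3).tolist(),"tilt",np.degrees(np.arccos(-t[2])),"head",np.degrees(np.arctan2(t[1],t[0])))
P=lambda n,u,v,z: onz(n,u,v,z)[:2]
a,b=P("top",364.2,193,45),P("top",406.7,206.7,45);d=a-b;print("wall heading",np.degrees(np.arctan2(d[1],d[0])))
E
```

```text
[-1.72   0.981  0.037 -0.061  2.657 -0.615] [ -23.6 -609.6  390.4] [[0.907, 0.419, 0.048], [0.339, -0.792, 0.508], [0.251, -0.444, -0.86]] tilt 30.660753865065423 head 84.61657735161808
wall heading 70.58527011740566
```

Tilt is now 31°, heading 85°, which is good. Grasping the scoop upright and then spinning about this tilted axis will tip it. I'll fit a kinematic model to check joint ranges for the planned poses.

```bash
cat >> h.py <<'E'
from scipy.optimize import least_squares
lo=np.array([-2.53,-.77,.04,-1,.28,-3.11]); hi=np.array([2.53,2.02,2.7,4.14,2.66,3.11])
def rot(ax,a): return R.from_rotvec(np.array(ax)*a).as_matrix()
X,Y,Z=np.eye(3)
def fk(q,p):
    h,a1,L1,e,L2,L3,d=p
    A=rot(Z,q[0]); B=A@rot(Y,q[1]); C=B@rot(Y,q[2]); D=C@rot(Z,q[3])@rot(Y,q[4]); E=D@rot(Z,q[5]+0)
    pos=np.array([0,0,h])+A@[a1,d,0]+B@[0,0,L1]+C@[e,0,L2]+D@[0,0,L3]
    return pos,E
def ik(pos,M,p,q0):
    f=lambda q:(lambda a:np.r_[(a[0]-pos)/100,3*(a[1]@CAL-M).ravel()])(fk(q,p))
    best=min((least_squares(f,np.clip(s,lo+.01,hi-.01),bounds=(lo,hi)) for s in (q0,q0+[0,.3,.3,.5,-.3,0],q0+[0,0,0,-.5,0,.5])),key=lambda r:r.cost)
    return best.x,best.cost
CAL=rot(Z,np.pi/2)
E
python3 - <<'E'
from h import *
D=[([-1.292,.342,1.524,0,1.275,-.146],[216.4,-478.35,226.74],[3.14159,0,.4248]),
([-1.3478,.6195,.0387,.1253,2.6565,-.0968],[204.7,-473.6,594.3],None),
([-1.72,.981,.037,-.061,2.657,-.615],[-23.6,-609.6,390.4],[-2.665,-.253,.358])]
for q,x,r in D:
    if r: print((fk(q,[0]*7)[1].T@R.from_euler("xyz",r).as_matrix()).round(3).tolist())
f=lambda p:np.concatenate([fk(q,p)[0]-x for q,x,_ in D])
s=least_squares(f,[300,0,400,0,400,250,0]); print(s.x.round(1),f(s.x).round(1))
E
```

```text
[[0.0, -1.0, 0.001], [1.0, 0.0, 0.0], [-0.0, 0.001, 1.0]]
[[0.0, -1.0, 0.0], [1.0, 0.0, 0.0], [-0.0, 0.0, 1.0]]
[ 2.226e+02 -4.000e-01  5.067e+02  4.650e+01  3.797e+02  3.182e+02
  7.640e+01] [-0. -0.  0.  0. -0.  0.  0. -0. -0.]
```

```bash
cat >> h.py <<'E'
PK=[222.6,-.4,506.7,46.5,379.7,318.2,76.4]
def state():
    o=bot.get_obs(); return o["tool_pos"],R.from_euler("xyz",o["tcp_rot"]).as_matrix(),o
def rows(pos,M,path):
    """path: list of (TCP target xyz, cumulative spin rad); prints rows; returns end"""
    ps=0; out=[]
    for p,s in path:
        d=M.T@(np.array(p)-pos)/80; k=(s-ps)/.1; d=d.round(2); k=round(k,2)
        out.append('{"xyz": [%g, %g, %g], "spin": %g}'%(*(d+0.0),k))
        pos=pos+M@d*80; M=M@rot(Z,k*.1); ps+=k*.1
    print("["+", ".join(out)+"]", "max",np.abs([eval(o)["xyz"] for o in out]).max()); return pos,M
def spin_for(M,Xd):  # spin making tool y as near as can be to direction Xd
    v=M.T@np.array(Xd); return np.arctan2(-v[0],v[1])
E
cat > plan1.py <<'E'
from h import *
pos,M,o=state(); t=M[:,2]
hd=np.radians(74.5); Xs=np.array([np.sin(hd),-np.cos(hd),0])
G=np.array([541.7,-270,75]); psi=spin_for(M,Xs); Mg=M@rot(Z,psi)
print("psi",psi,"y",Mg[:,1].round(3),"x",Mg[:,0].round(3),"pad misalign deg",np.degrees(np.arccos(Mg[:,1]@Xs)))
T=G+19*t; pre=T-120*t
print("grasp TCP",T.round(1),"pre",pre.round(1))
q=o["joint_positions"]; S=R.from_matrix(Mg)
# scoop frame at grasp
Ys=np.array([np.cos(hd),np.sin(hd),0]); mouth=np.array([557,158.5,127])
lipG=129*Ys+np.array([0,0,-47])
qq=np.array([-.3,.6,1.2,.5,1.3,0])
for nm,tcp,MM in (("pre",pre,Mg),("grasp",T,Mg)):
    x,c=ik(tcp,MM,PK,qq); qq=x; print(nm,x.round(2),round(c,4))
for sg in (-1,1):
  qs=qq
  for ph in (0,30,60,90,120,140,160):
    Rw=rot(t,sg*np.radians(ph)); lip=mouth+[0,0,25]; g=lip-Rw@lipG; tcp=g+19*t
    x,c=ik(tcp,rot(t,sg*np.radians(ph))@Mg,PK,qs); qs=x
    print(sg,ph,"grip",g.round(0),"head",np.degrees(np.arctan2(*(Rw@Ys)[1::-1])).round(0),"nose",np.degrees(np.arcsin((Rw@Ys)[2])).round(1),"roll",np.degrees(np.arcsin((Rw@Xs)[2])).round(0),x.round(2),round(c,4))
n=18
end=[(pos+(pre-pos)*i/n + np.array([0,0,1])*90*np.sin(np.pi*i/n), psi*i/n) for i in range(1,n+1)]
p1,M1=rows(pos,M,end[:10])
E
python3 plan1.py
```

```text
psi -0.9044598975032543 y [ 0.972 -0.223 -0.077] x [0.231 0.832 0.504] pad misalign deg 5.139110835367357
grasp TCP [ 542.6 -260.4   58.7] pre [ 536.9 -321.3  161.9]
pre [-0.85  0.78  1.07  0.38  1.67 -0.64] 0.0
grasp [-0.79  0.82  1.29  0.41  1.4  -0.69] 0.0
-1 0 grip [523.  34. 199.] head 74.0 nose 0.0 roll 0.0 [-0.37  0.43  1.66  0.54  1.26 -0.35] 0.0
-1 30 grip [568.  30. 199.] head 100.0 nose -0.7 roll 15.0 [-0.35  0.5   1.53  0.54  1.3  -0.83] 0.0
-1 60 grip [609.  46. 211.] head 125.0 nose -8.0 roll 28.0 [-0.3   0.55  1.41  0.54  1.34 -1.27] 0.0
-1 90 grip [635.  78. 231.] head 149.0 nose -20.0 roll 35.0 [-0.24  0.57  1.31  0.54  1.38 -1.7 ] 0.0
-1 120 grip [639. 117. 254.] head 173.0 nose -34.8 roll 33.0 [-0.18  0.55  1.28  0.54  1.39 -2.15] 0.0
-1 140 grip [628. 142. 268.] head -169.0 nose -44.8 roll 27.0 [-0.14  0.52  1.29  0.54  1.39 -2.46] 0.0
-1 160 grip [608. 162. 279.] head -146.0 nose -53.8 roll 19.0 [-0.11  0.48  1.34  0.55  1.37 -2.78] 0.0
1 0 grip [523.  34. 199.] head 74.0 nose 0.0 roll 0.0 [-0.37  0.43  1.66  0.54  1.26 -0.35] 0.0
1 30 grip [485.  57. 211.] head 
[... 317 characters left out ...]
5 roll -19.0 [-0.13  0.27  1.66  0.56  1.28  2.02] 0.0
1 140 grip [521. 177. 283.] head -50.0 nose -55.1 roll -11.0 [-0.1   0.31  1.58  0.56  1.3   2.42] 0.0
1 160 grip [551. 181. 287.] head -81.0 nose -60.3 roll -1.0 [-0.09  0.37  1.49  0.55  1.32  2.8 ] 0.0
[{"xyz": [0.43, -0.01, 0.09], "spin": -0.5}, {"xyz": [0.43, 0.01, 0.09], "spin": -0.5}, {"xyz": [0.42, 0.04, 0.11], "spin": -0.51}, {"xyz": [0.42, 0.07, 0.12], "spin": -0.5}, {"xyz": [0.4, 0.09, 0.13], "spin": -0.5}, {"xyz": [0.39, 0.13, 0.16], "spin": -0.5}, {"xyz": [0.38, 0.15, 0.19], "spin": -0.51}, {"xyz": [0.35, 0.19, 0.21], "spin": -0.5}, {"xyz": [0.33, 0.21, 0.24], "spin": -0.5}, {"xyz": [0.3, 0.24, 0.27], "spin": -0.5}] max 0.43
```

>>> jog_arm(targets=[{"xyz": [0.43, -0.01, 0.09], "spin": -0.5}, {"xyz": [0.43, 0.01, 0.09], "spin": -0.5}, {"xyz": [0.42, 0.04, 0.11], "spin": -0.51}, {"xyz": [0.42, 0.07, 0.12], "spin": -0.5}, {"xyz": [0.4, 0.09, 0.13], "spin": -0.5}, {"xyz": [0.39, 0.13, 0.16], "spin": -0.5}, {"xyz": [0.38, 0.15, 0.19], "spin": -0.51}, {"xyz": [0.35, 0.19, 0.21], "spin": -0.5}, {"xyz": [0.33, 0.21, 0.24], "spin": -0.5}, {"xyz": [0.3, 0.24, 0.27], "spin": -0.5}])

```text
time: 6.45
tool_pos: [289.4, -448.8, 352.6]
tcp_rot: [-2.84, -0.447, 0.855]
contact_force: [-0.5, 0.5, -0.2]
grip_width: 91.7
finger_force: 0.0
```

```bash
cat > plan2.py <<'E'
from h import *
pos,M,o=state(); t=M[:,2]
hd=np.radians(74.5); Xs=np.array([np.sin(hd),-np.cos(hd),0])
G=np.array([541.7,-270,75]); psi=spin_for(M,Xs); Mg=M@rot(Z,psi)
T=G+19*t; pre=T-110*t
print(o["time"],pos.round(1),t.round(3),"psi",psi,"T",T.round(1),"pre",pre.round(1),o["joint_positions"].round(2))
n=10
rows(pos,M,[(pos+(pre-pos)*i/n, psi*i/n) for i in range(1,n+1)])
E
python3 plan2.py
```

```text
6.45 [ 289.4 -448.8  352.6] [ 0.047  0.506 -0.861] psi -0.40058410093953867 T [ 542.6 -260.4   58.6] pre [ 537.4 -316.1  153.4] [-1.26  0.59  0.9   0.24  2.13 -0.54]
[{"xyz": [0.19, 0.23, 0.31], "spin": -0.4}, {"xyz": [0.18, 0.23, 0.32], "spin": -0.4}, {"xyz": [0.17, 0.25, 0.31], "spin": -0.4}, {"xyz": [0.16, 0.24, 0.31], "spin": -0.4}, {"xyz": [0.15, 0.26, 0.32], "spin": -0.4}, {"xyz": [0.14, 0.26, 0.31], "spin": -0.4}, {"xyz": [0.13, 0.27, 0.31], "spin": -0.4}, {"xyz": [0.11, 0.27, 0.31], "spin": -0.4}, {"xyz": [0.11, 0.27, 0.32], "spin": -0.41}, {"xyz": [0.1, 0.28, 0.31], "spin": -0.4}] max 0.32
```

>>> jog_arm(targets=[{"xyz": [0.19, 0.23, 0.31], "spin": -0.4}, {"xyz": [0.18, 0.23, 0.32], "spin": -0.4}, {"xyz": [0.17, 0.25, 0.31], "spin": -0.4}, {"xyz": [0.16, 0.24, 0.31], "spin": -0.4}, {"xyz": [0.15, 0.26, 0.32], "spin": -0.4}, {"xyz": [0.14, 0.26, 0.31], "spin": -0.4}, {"xyz": [0.13, 0.27, 0.31], "spin": -0.4}, {"xyz": [0.11, 0.27, 0.31], "spin": -0.4}, {"xyz": [0.11, 0.27, 0.32], "spin": -0.41}, {"xyz": [0.1, 0.28, 0.31], "spin": -0.4}])

```text
time: 7.7
tool_pos: [536.9, -316.3, 152.8]
tcp_rot: [-3.051, -0.527, 1.3]
contact_force: [0.7, -0.7, -0.1]
grip_width: 92.3
finger_force: 0.0
```

```bash
sed -i 's/^n=10/n=8/; s/^pre=.*//; s/; pre=T-110\*t/; pre=T/' plan2.py; python3 plan2.py; python3 - <<'E'
from h import *
s=bot.capture("scene"); t=bot.capture("top")
pos,M,o=state()
G=np.array([541.7,-270,75]); T=G+19*M[:,2]
a=cv2.resize(s[270:380,200:360],None,fx=5,fy=5,interpolation=cv2.INTER_CUBIC)
def mark(im,n,p,u0,v0,k,c):
    q=proj(n,p); cv2.circle(im,(int((q[0]-u0)*k),int((q[1]-v0)*k)),4,c,-1)
for p,c in ((G,(0,0,255)),([541.7,-270,97],(0,255,0)),(pos,(255,0,0)),(T,(0,255,255))): mark(a,"scene",p,200,270,5,c)
cv2.imwrite("pics/pre.png",np.clip(a*1.3,0,255))
E
```

```text
7.7 [ 536.9 -316.3  152.8] [ 0.047  0.507 -0.861] psi -4.9730533950282345e-05 T [ 542.6 -260.4   58.6] pre [ 542.6 -260.4   58.6] [-0.85  0.78  1.1   0.38  1.65 -0.65]
[{"xyz": [0, 0, 0.17], "spin": -0}, {"xyz": [0, 0, 0.17], "spin": -0}, {"xyz": [0, 0, 0.17], "spin": -0}, {"xyz": [0, 0, 0.18], "spin": -0}, {"xyz": [0, 0, 0.17], "spin": -0}, {"xyz": [0, 0, 0.17], "spin": -0}, {"xyz": [0.01, 0.01, 0.17], "spin": -0}, {"xyz": [0, 0, 0.17], "spin": -0}] max 0.18[ WARN:0@1.003] global loadsave.cpp:1063 imwrite_ Unsupported depth image for selected encoder is fallbacked to CV_8U.
```

View pics/pre.png

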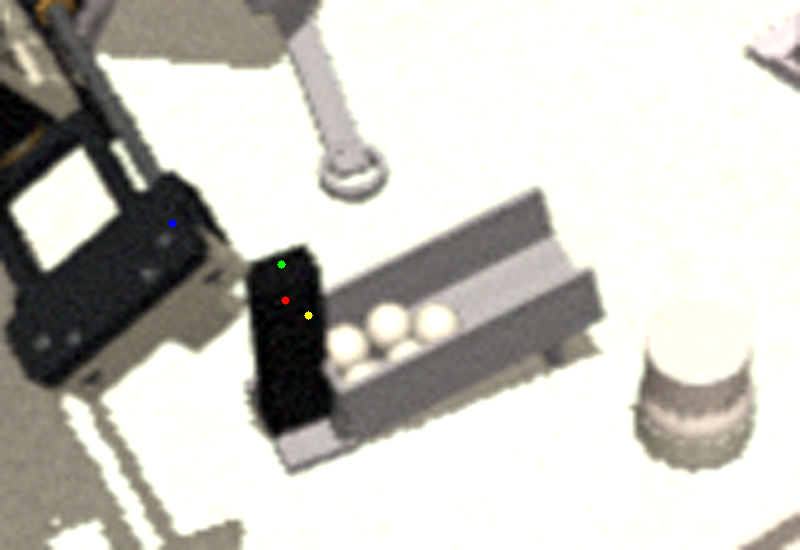

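The picture shows the marks on the scoop post: the grip point at crop (285,300) and the post top at (281,264) lie on its axis. The open gripper is lined up behind it, and five balls are in the trough. Moving in and gripping.

>>> jog_arm(targets=[{"xyz": [0, 0, 0.17], "spin": 0}, {"xyz": [0, 0, 0.17], "spin": 0}, {"xyz": [0, 0, 0.17], "spin": 0}, {"xyz": [0, 0, 0.18], "spin": 0}, {"xyz": [0, 0, 0.17], "spin": 0}, {"xyz": [0, 0, 0.17], "spin": 0}, {"xyz": [0, 0, 0.17], "spin": 0}, {"xyz": [0, 0, 0.17], "spin": 0}, {"xyz": [0, 0, 0], "spin": 0}, {"xyz": [0, 0, 0], "spin": 0}])

```text
time: 9.05
tool_pos: [541.7, -261.3, 59.7]
tcp_rot: [-3.052, -0.526, 1.299]
contact_force: [-0.5, -0.4, -0.1]
grip_width: 91.5
finger_force: 0.0
```

>>> jog_arm(targets=[{"xyz": [0, 0, 0], "spin": 0}, {"xyz": [0, 0, 0], "spin": 0}, {"xyz": [0, 0, 0], "spin": 0}, {"xyz": [0, 0, 0], "spin": 0}, {"xyz": [0, 0, 0], "spin": 0}, {"xyz": [0, 0, 0], "spin": 0}, {"xyz": [0, 0, 0], "spin": 0}, {"xyz": [0, 0, 0], "spin": 0}, {"xyz": [0, 0, 0], "spin": 0}, {"xyz": [0, 0, 0], "spin": 0}], gripper=0)

```text
time: 10.3
tool_pos: [542.3, -261.5, 60.0]
tcp_rot: [-3.054, -0.526, 1.3]
contact_force: [3.6, -1.1, 5.2]
grip_width: 18.2
finger_force: 30.0
```

```bash
cat > plan3.py <<'E'
from h import *
pos,M,o=state(); np.save("Mg.npy",M); np.save("posg.npy",pos)
w=np.array([3,8,14,18,20,20,20,18,12,7]); c=np.cumsum(w)
print(ik(pos,M,PK,o["joint_positions"])[0].round(2),o["joint_positions"].round(2))
rows(pos,M,[(pos+[0,0,x],0) for x in c])
E
python3 plan3.py
```

```text
[-0.79  0.82  1.29  0.41  1.4  -0.69] [-0.79  0.82  1.29  0.41  1.4  -0.69]
[{"xyz": [0.02, 0, -0.03], "spin": 0}, {"xyz": [0.05, -0.01, -0.09], "spin": 0}, {"xyz": [0.09, -0.01, -0.15], "spin": 0}, {"xyz": [0.11, -0.02, -0.19], "spin": 0}, {"xyz": [0.13, -0.02, -0.22], "spin": 0}, {"xyz": [0.12, -0.02, -0.21], "spin": 0}, {"xyz": [0.13, -0.02, -0.22], "spin": 0}, {"xyz": [0.11, -0.01, -0.19], "spin": 0}, {"xyz": [0.08, -0.02, -0.13], "spin": 0}, {"xyz": [0.04, 0, -0.08], "spin": 0}] max 0.22
```

>>> jog_arm(targets=[{"xyz": [0.02, 0, -0.03], "spin": 0}, {"xyz": [0.05, -0.01, -0.09], "spin": 0}, {"xyz": [0.09, -0.01, -0.15], "spin": 0}, {"xyz": [0.11, -0.02, -0.19], "spin": 0}, {"xyz": [0.13, -0.02, -0.22], "spin": 0}, {"xyz": [0.12, -0.02, -0.21], "spin": 0}, {"xyz": [0.13, -0.02, -0.22], "spin": 0}, {"xyz": [0.11, -0.01, -0.19], "spin": 0}, {"xyz": [0.08, -0.02, -0.13], "spin": 0}, {"xyz": [0.04, 0, -0.08], "spin": 0}])

```text
time: 11.55
tool_pos: [542.1, -261.3, 200.4]
tcp_rot: [-3.051, -0.527, 1.299]
contact_force: [-0.2, 0.7, -1.4]
grip_width: 17.9
finger_force: 30.0
```

```bash
cat > plan4.py <<'E'
from h import *
import sys
pos,M,o=state(); t=M[:,2]; Mg=np.load("Mg.npy"); mouth=np.array([557,158.5,127])
hd=np.radians(74.5); Ys=np.array([np.cos(hd),np.sin(hd),0]); LT=Mg.T@(129*Ys+np.array([0,0,-47]))+[0,0,-19]
YT=Mg.T@Ys
print(o["time"],pos.round(1),o["finger_force"],o["contact_force"].round(1),"lip now",(pos+M@LT).round(0))
ph0=spin_for(Mg,M[:,1]); print("phi now",np.degrees(ph0))
# args: pairs phi_end_deg, lip offset along heading, lip height above rim ; n rows
ph1,back,hgt,n=map(float,sys.argv[1:5]); n=int(n); lin=len(sys.argv)>5
a=np.radians(ph1)
def tcp(ph,b,h):
    MM=Mg@rot(Z,ph); y=MM@YT; y[2]=0; y/=np.hypot(*y)
    return mouth+[0,0,h]-b*y-MM@LT
s=np.arange(1,n+1)/n
if lin: s=(1-np.cos(np.pi*s))/2
path=[]
l0=pos+M@LT
for k in s:
    ph=ph0+(a-ph0)*k
    if lin: P=pos+(tcp(a,back,hgt)-pos)*k
    else:
        l1=tcp(a,back,hgt)+Mg@rot(Z,a)@LT; P=l0+(l1-l0)*k-Mg@rot(Z,ph)@LT
    path.append((P,ph-ph0))
e,Me=rows(pos,M,path); print("end",e.round(0),"nose",np.degrees(np.arcsin((Me@YT)[2])).round(1),ik(e,Me,PK,o["joint_positions"])[0].round(2))
E
python3 plan4.py 35 30 45 20 lin; python3 - <<'E'
from h import *
s=bot.capture("scene"); cv2.imwrite("pics/lift.png",cv2.resize(s[180:380,190:450],None,fx=3,fy=3))
E
```

```text
11.55 [ 542.1 -261.3  200.4] 29.99520242214203 [-0.2  0.7 -1.4] lip now [ 575. -147.  170.]
phi now 0.02842752774247533Traceback (most recent call last):
  File "plan4.py", line 20, in <module>
    if lin: P=pos+(tcp(a,back,hgt)-pos)*k
                   ~~~^^^^^^^^^^^^
  File "plan4.py", line 12, in tcp
    MM=Mg@rot(Z,ph); y=MM@YT; y[2]=0; y/=np.hypot(*y)
                                         ~~~~~~~~^^^^
TypeError: return arrays must be of ArrayType
```

View pics/lift.png

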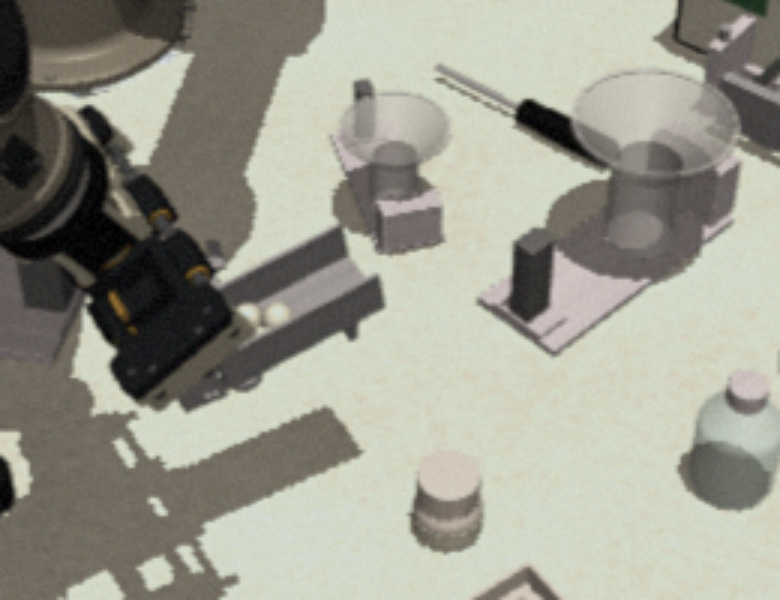

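The scoop is held level, with balls visible at the crop's (250-275,315). Continuing to the mouth.

```bash
sed -i 's/np.hypot(\*y)/np.linalg.norm(y)/' plan4.py; python3 plan4.py 35 30 45 20 lin
```

```text
11.6 [ 542.3 -261.5  200.9] 29.99559849500656 [ 0.1 -0.  -1.3] lip now [ 576. -147.  170.]
phi now 0.006567089574329079
[{"xyz": [0.02, -0.01, 0.01], "spin": 0.04}, {"xyz": [0.06, -0.04, 0.03], "spin": 0.11}, {"xyz": [0.09, -0.05, 0.06], "spin": 0.18}, {"xyz": [0.12, -0.09, 0.07], "spin": 0.25}, {"xyz": [0.16, -0.1, 0.09], "spin": 0.31}, {"xyz": [0.17, -0.13, 0.1], "spin": 0.37}, {"xyz": [0.19, -0.15, 0.12], "spin": 0.41}, {"xyz": [0.2, -0.18, 0.13], "spin": 0.44}, {"xyz": [0.21, -0.19, 0.13], "spin": 0.47}, {"xyz": [0.19, -0.2, 0.14], "spin": 0.47}, {"xyz": [0.19, -0.22, 0.13], "spin": 0.48}, {"xyz": [0.18, -0.21, 0.14], "spin": 0.47}, {"xyz": [0.15, -0.22, 0.13], "spin": 0.44}, {"xyz": [0.13, -0.2, 0.11], "spin": 0.41}, {"xyz": [0.12, -0.19, 0.11], "spin": 0.36}, {"xyz": [0.09, -0.16, 0.09], "spin": 0.31}, {"xyz": [0.06, -0.13, 0.07], "spin": 0.25}, {"xyz": [0.05, -0.1, 0.05], "spin": 0.19}, {"xyz": [0.03, -0.06, 0.03], "spin": 0.11}, {"xyz": [0.01, -0.02, 0.01], "spin": 0.04}] max 0.22
end [460.  51. 217.] nose -7.4 [-0.41  0.28  1.78  0.52  1.3   0.25]
```

>>> jog_arm(targets=[{"xyz": [0.02, -0.01, 0.01], "spin": 0.04}, {"xyz": [0.06, -0.04, 0.03], "spin": 0.11}, {"xyz": [0.09, -0.05, 0.06], "spin": 0.18}, {"xyz": [0.12, -0.09, 0.07], "spin": 0.25}, {"xyz": [0.16, -0.1, 0.09], "spin": 0.31}, {"xyz": [0.17, -0.13, 0.1], "spin": 0.37}, {"xyz": [0.19, -0.15, 0.12], "spin": 0.41}, {"xyz": [0.2, -0.18, 0.13], "spin": 0.44}, {"xyz": [0.21, -0.19, 0.13], "spin": 0.47}, {"xyz": [0.19, -0.2, 0.14], "spin": 0.47}])

```text
time: 12.85
tool_pos: [500.2, -103.6, 207.7]
tcp_rot: [-2.884, -0.473, 0.954]
contact_force: [-0.1, -0.0, -1.8]
grip_width: 17.9
finger_force: 30.0
```

>>> jog_arm(targets=[{"xyz": [0.19, -0.22, 0.13], "spin": 0.48}, {"xyz": [0.18, -0.21, 0.14], "spin": 0.47}, {"xyz": [0.15, -0.22, 0.13], "spin": 0.44}, {"xyz": [0.13, -0.2, 0.11], "spin": 0.41}, {"xyz": [0.12, -0.19, 0.11], "spin": 0.36}, {"xyz": [0.09, -0.16, 0.09], "spin": 0.31}, {"xyz": [0.06, -0.13, 0.07], "spin": 0.25}, {"xyz": [0.05, -0.1, 0.05], "spin": 0.19}, {"xyz": [0.03, -0.06, 0.03], "spin": 0.11}, {"xyz": [0.01, -0.02, 0.01], "spin": 0.04}])

```text
time: 14.1
tool_pos: [459.8, 51.3, 216.4]
tcp_rot: [-2.753, -0.376, 0.637]
contact_force: [-0.2, -0.0, -1.8]
grip_width: 17.5
finger_force: 30.0
```

```bash
python3 plan4.py 90 15 26 10; python3 - <<'E'
from h import *
s=bot.capture("scene"); t=bot.capture("top")
a=cv2.resize(s[150:300,300:500],None,fx=4,fy=4)[:, :800]; b=cv2.resize(t[150:270,170:330],None,fx=2.4,fy=2.4)
mouth=[557,158.5,127]
for n,im,u0,v0,k in (("scene",a,300,150,4),("top",b,170,150,2.4)):
    pts=[proj(n,np.array(mouth)+60*np.array([np.cos(x),np.sin(x),0])) for x in np.linspace(0,6.28,24)]
    for q in pts: cv2.circle(im,(int((q[0]-u0)*k),int((q[1]-v0)*k)),2,(0,0,255),-1)
a[:b.shape[0],-b.shape[1]:]=b
cv2.imwrite("pics/over.png",a)
E
```

```text
14.1 [459.8  51.3 216.4] 29.995928406715393 [-0.2 -0.  -1.8] lip now [536. 137. 171.]
phi now 35.04463429880618
[{"xyz": [0.03, -0.11, 0.03], "spin": 0.96}, {"xyz": [0.02, -0.11, 0.04], "spin": 0.96}, {"xyz": [0.03, -0.11, 0.03], "spin": 0.96}, {"xyz": [0.03, -0.11, 0.03], "spin": 0.96}, {"xyz": [0.02, -0.12, 0.04], "spin": 0.96}, {"xyz": [0.03, -0.11, 0.03], "spin": 0.95}, {"xyz": [0.02, -0.11, 0.03], "spin": 0.96}, {"xyz": [0.02, -0.12, 0.04], "spin": 0.96}, {"xyz": [0.03, -0.11, 0.03], "spin": 0.96}, {"xyz": [0.02, -0.12, 0.03], "spin": 0.96}] max 0.12
end [455. 142. 239.] nose -31.3 [-0.22  0.22  1.79  0.56  1.25  1.39]
```

View pics/over.png

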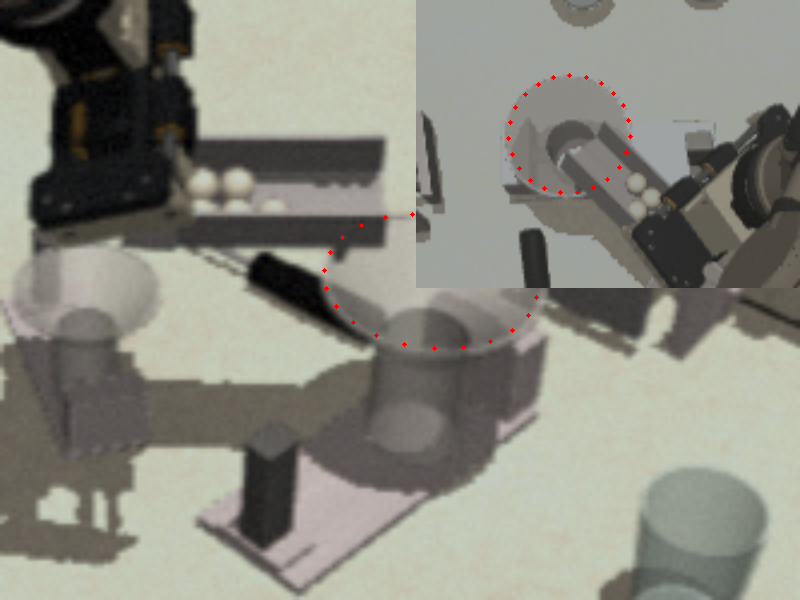

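The scene shows five balls at the back of the scoop, the lip over the mouth, and the red circle matching the rim. Pouring now.

```bash
python3 plan4.py 112 15 26 20
```

```text
14.2 [460.   51.  216.3] 29.996022284030914 [-0.2 -0.6 -1.3] lip now [536. 137. 171.]
phi now 35.044929701656805
[{"xyz": [0.02, -0.08, 0.02], "spin": 0.67}, {"xyz": [0.02, -0.08, 0.02], "spin": 0.67}, {"xyz": [0.01, -0.08, 0.02], "spin": 0.67}, {"xyz": [0.02, -0.07, 0.01], "spin": 0.68}, {"xyz": [0.02, -0.08, 0.02], "spin": 0.67}, {"xyz": [0.01, -0.08, 0.02], "spin": 0.67}, {"xyz": [0.02, -0.08, 0.02], "spin": 0.67}, {"xyz": [0.01, -0.08, 0.02], "spin": 0.67}, {"xyz": [0.02, -0.09, 0.02], "spin": 0.67}, {"xyz": [0.01, -0.08, 0.01], "spin": 0.68}, {"xyz": [0.02, -0.08, 0.02], "spin": 0.67}, {"xyz": [0.01, -0.08, 0.02], "spin": 0.67}, {"xyz": [0.01, -0.08, 0.02], "spin": 0.67}, {"xyz": [0.02, -0.08, 0.02], "spin": 0.67}, {"xyz": [0.01, -0.09, 0.02], "spin": 0.67}, {"xyz": [0.01, -0.08, 0.01], "spin": 0.67}, {"xyz": [0.01, -0.08, 0.02], "spin": 0.68}, {"xyz": [0.01, -0.08, 0.02], "spin": 0.67}, {"xyz": [0.01, -0.09, 0.02], "spin": 0.67}, {"xyz": [0.01, -0.08, 0.02], "spin": 0.67}] max 0.09
end [472. 172. 254.] nose -42.5 [-0.14  0.24  1.73  0.56  1.26  1.86]
```

>>> jog_arm(targets=[{"xyz": [0.02, -0.08, 0.02], "spin": 0.67}, {"xyz": [0.02, -0.08, 0.02], "spin": 0.67}, {"xyz": [0.01, -0.08, 0.02], "spin": 0.67}, {"xyz": [0.02, -0.07, 0.01], "spin": 0.68}, {"xyz": [0.02, -0.08, 0.02], "spin": 0.67}, {"xyz": [0.01, -0.08, 0.02], "spin": 0.67}, {"xyz": [0.02, -0.08, 0.02], "spin": 0.67}, {"xyz": [0.01, -0.08, 0.02], "spin": 0.67}, {"xyz": [0.02, -0.09, 0.02], "spin": 0.67}, {"xyz": [0.01, -0.08, 0.01], "spin": 0.68}])

```text
time: 15.45
tool_pos: [446.6, 112.6, 235.1]
tcp_rot: [-2.612, -0.066, 0.019]
contact_force: [-0.1, -0.3, -2.5]
grip_width: 17.7
finger_force: 30.0
```

>>> jog_arm(targets=[{"xyz": [0.02, -0.08, 0.02], "spin": 0.67}, {"xyz": [0.01, -0.08, 0.02], "spin": 0.67}, {"xyz": [0.01, -0.08, 0.02], "spin": 0.67}, {"xyz": [0.02, -0.08, 0.02], "spin": 0.67}, {"xyz": [0.01, -0.09, 0.02], "spin": 0.67}, {"xyz": [0.01, -0.08, 0.01], "spin": 0.67}, {"xyz": [0.01, -0.08, 0.02], "spin": 0.68}, {"xyz": [0.01, -0.08, 0.02], "spin": 0.67}, {"xyz": [0.01, -0.09, 0.02], "spin": 0.67}, {"xyz": [0.01, -0.08, 0.02], "spin": 0.67}])

```text
time: 16.7
tool_pos: [472.7, 171.7, 253.7]
tcp_rot: [-2.672, 0.265, -0.57]
contact_force: [-0.3, 0.5, -1.8]
grip_width: 17.8
finger_force: 30.0
```

```bash
python3 - <<'E'
from h import *
s=bot.capture("scene"); t=bot.capture("top"); cv2.imwrite("pics/s_p.png",s); cv2.imwrite("pics/t_p.png",t)
# bright cream balls vs before
for n,im in (("scene",s),("top",t)):
    h=cv2.cvtColor(im,cv2.COLOR_BGR2HSV); 
    for ref in ("pre",): pass
b0=cv2.imread("pics/s1.png"); print("ball colour ref",b0[331,266],b0[333,286], cv2.imread("pics/t1.png")[211,383])
a=cv2.resize(s[150:300,300:500],None,fx=4,fy=4); b=cv2.resize(t[150:270,170:330],None,fx=2.4,fy=2.4)
a[-b.shape[0]:,-b.shape[1]:]=b
cv2.imwrite("pics/pour.png",a); print(state()[2]["time"])
E
```

```text
ball colour ref [66 68 71] [183 196 190] [154 160 156]
16.8
```

View pics/pour.png

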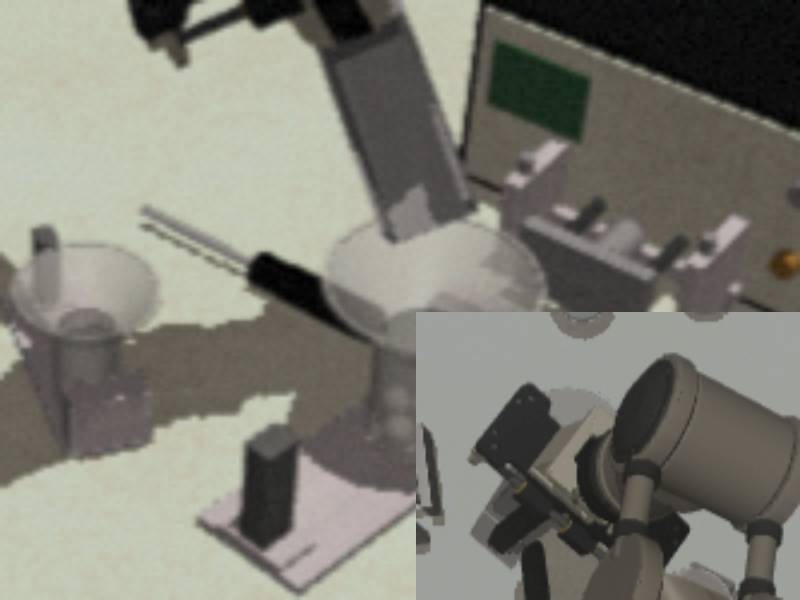

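```bash
python3 plan4.py 132 15 30 6
```

```text
16.8 [472.8 171.9 253.7] 29.996336102485657 [ 0.1 -0.1 -2.1] lip now [543. 163. 153.]
phi now 112.01123363555787
[{"xyz": [0, -0.08, 0], "spin": 0.58}, {"xyz": [0.01, -0.07, 0], "spin": 0.58}, {"xyz": [0, -0.08, -0.01], "spin": 0.58}, {"xyz": [0, -0.08, 0], "spin": 0.59}, {"xyz": [0.01, -0.07, 0], "spin": 0.58}, {"xyz": [0, -0.08, 0], "spin": 0.58}] max 0.08
end [499. 193. 268.] nose -51.8 [-0.09  0.27  1.63  0.56  1.28  2.28]
```

>>> jog_arm(targets=[{"xyz": [0, -0.08, 0], "spin": 0.58}, {"xyz": [0.01, -0.07, 0], "spin": 0.58}, {"xyz": [0, -0.08, -0.01], "spin": 0.58}, {"xyz": [0, -0.08, 0], "spin": 0.59}, {"xyz": [0.01, -0.07, 0], "spin": 0.58}, {"xyz": [0, -0.08, 0], "spin": 0.58}, {"xyz": [0, 0, 0], "spin": 0}, {"xyz": [0, 0, -0.2], "spin": 0}, {"xyz": [0, 0, 0], "spin": 0}, {"xyz": [0, 0, 0], "spin": 0}])

```text
time: 18.05
tool_pos: [497.8, 184.5, 281.6]
tcp_rot: [-2.784, 0.405, -0.905]
contact_force: [0.8, 0.1, -1.1]
grip_width: 17.8
finger_force: 30.0
```

```bash
cat > plan5.py <<'E'
from h import *
pos,M,o=state(); Mg=np.load("Mg.npy"); pg=np.load("posg.npy")
ph=spin_for(Mg,M[:,1]); print(o["time"],np.degrees(ph),pos)
# back: lift a little first, then to above original place
tgt=pg+[0,0,150]; path=[]
n=22
for i in range(1,n+1):
    k=i/n; 
    P=pos+[0,0,min(i,3)*15.0] if i<=3 else (pos+[0,0,45])+(tgt-pos-[0,0,45])*((i-3)/(n-3))
    path.append((P,-ph*min(1,max(0,(i-1)/20))))
rows(pos,M,path)
E
python3 plan5.py
```

```text
18.05 131.9724966171111 [497.76371757 184.46926207 281.63135613]
[{"xyz": [-0.07, -0.06, -0.16], "spin": -0}, {"xyz": [-0.08, -0.06, -0.16], "spin": -1.15}, {"xyz": [-0.06, -0.07, -0.16], "spin": -1.15}, {"xyz": [0.22, 0.19, -0.09], "spin": -1.16}, {"xyz": [0.19, 0.22, -0.08], "spin": -1.15}, {"xyz": [0.17, 0.24, -0.08], "spin": -1.15}, {"xyz": [0.14, 0.26, -0.08], "spin": -1.15}, {"xyz": [0.12, 0.27, -0.08], "spin": -1.15}, {"xyz": [0.07, 0.28, -0.08], "spin": -1.15}, {"xyz": [0.05, 0.29, -0.08], "spin": -1.16}, {"xyz": [0.01, 0.3, -0.08], "spin": -1.15}, {"xyz": [-0.02, 0.29, -0.08], "spin": -1.15}, {"xyz": [-0.05, 0.29, -0.09], "spin": -1.15}, {"xyz": [-0.09, 0.28, -0.08], "spin": -1.15}, {"xyz": [-0.12, 0.27, -0.08], "spin": -1.15}, {"xyz": [-0.15, 0.25, -0.08], "spin": -1.16}, {"xyz": [-0.18, 0.24, -0.08], "spin": -1.15}, {"xyz": [-0.2, 0.21, -0.08], "spin": -1.15}, {"xyz": [-0.22, 0.19, -0.08], "spin": -1.15}, {"xyz": [-0.25, 0.16, -0.08], "spin": -1.15}, {"xyz": [-0.26, 0.13, -0.09], "spin": -1.15}, {"xyz": [-0.28, 0.1, -0.08], "spin": -0}] max 0.3
```

```bash
sed -i 's/^n=22/n=26/; s#(i-1)/20#(i-1)/24#' plan5.py; python3 plan5.py
```

```text
18.05 131.9724966171111 [497.76371757 184.46926207 281.63135613]
[{"xyz": [-0.07, -0.06, -0.16], "spin": -0}, {"xyz": [-0.08, -0.06, -0.16], "spin": -0.96}, {"xyz": [-0.07, -0.07, -0.16], "spin": -0.96}, {"xyz": [0.19, 0.16, -0.07], "spin": -0.96}, {"xyz": [0.18, 0.17, -0.07], "spin": -0.96}, {"xyz": [0.15, 0.18, -0.07], "spin": -0.96}, {"xyz": [0.14, 0.2, -0.06], "spin": -0.96}, {"xyz": [0.11, 0.21, -0.07], "spin": -0.96}, {"xyz": [0.1, 0.23, -0.07], "spin": -0.96}, {"xyz": [0.08, 0.23, -0.06], "spin": -0.96}, {"xyz": [0.05, 0.24, -0.07], "spin": -0.96}, {"xyz": [0.03, 0.24, -0.07], "spin": -0.96}, {"xyz": [0, 0.24, -0.06], "spin": -0.96}, {"xyz": [-0.01, 0.24, -0.07], "spin": -0.96}, {"xyz": [-0.05, 0.24, -0.07], "spin": -0.96}, {"xyz": [-0.06, 0.23, -0.07], "spin": -0.96}, {"xyz": [-0.08, 0.23, -0.06], "spin": -0.96}, {"xyz": [-0.11, 0.22, -0.07], "spin": -0.96}, {"xyz": [-0.13, 0.2, -0.07], "spin": -0.96}, {"xyz": [-0.15, 0.2, -0.06], "spin": -0.95}, {"xyz": [-0.16, 0.18, -0.07], "spin": -0.96}, {"xyz": [-0.18, 0.16, -0.07], "spin": -0.96}, {"xyz": [-0.19, 0.14, -0.07], "spin": -0.96}, {"xyz": [-0.21, 0.13, -0.06], "spin": -0.96}, {"xyz": [-0.22, 0.1, -0.07], "spin": -0.96}, {"xyz": [-0.23, 0.08, -0.07], "spin": -0}] max 0.24
```

>>> jog_arm(targets=[{"xyz": [-0.07, -0.06, -0.16], "spin": 0}, {"xyz": [-0.08, -0.06, -0.16], "spin": -0.96}, {"xyz": [-0.07, -0.07, -0.16], "spin": -0.96}, {"xyz": [0.19, 0.16, -0.07], "spin": -0.96}, {"xyz": [0.18, 0.17, -0.07], "spin": -0.96}, {"xyz": [0.15, 0.18, -0.07], "spin": -0.96}, {"xyz": [0.14, 0.2, -0.06], "spin": -0.96}, {"xyz": [0.11, 0.21, -0.07], "spin": -0.96}, {"xyz": [0.1, 0.23, -0.07], "spin": -0.96}, {"xyz": [0.08, 0.23, -0.06], "spin": -0.96}])

```text
time: 19.3
tool_pos: [512.2, 48.3, 291.9]
tcp_rot: [-2.608, 0.009, -0.11]
contact_force: [0.0, 0.5, -1.8]
grip_width: 17.8
finger_force: 30.0
```

>>> jog_arm(targets=[{"xyz": [0.05, 0.24, -0.07], "spin": -0.96}, {"xyz": [0.03, 0.24, -0.07], "spin": -0.96}, {"xyz": [0, 0.24, -0.06], "spin": -0.96}, {"xyz": [-0.01, 0.24, -0.07], "spin": -0.96}, {"xyz": [-0.05, 0.24, -0.07], "spin": -0.96}, {"xyz": [-0.06, 0.23, -0.07], "spin": -0.96}, {"xyz": [-0.08, 0.23, -0.06], "spin": -0.96}, {"xyz": [-0.11, 0.22, -0.07], "spin": -0.96}, {"xyz": [-0.13, 0.2, -0.07], "spin": -0.96}, {"xyz": [-0.15, 0.2, -0.06], "spin": -0.95}])

```text
time: 20.55
tool_pos: [531.1, -145.9, 241.0]
tcp_rot: [-2.807, -0.424, 0.774]
contact_force: [1.8, 0.2, -1.5]
grip_width: 17.6
finger_force: 30.0
```

```bash
python3 - <<'E'
from h import *
s=bot.capture("scene"); cv2.imwrite("pics/s_b.png",s)
pos,M,o=state(); Mg=np.load("Mg.npy"); pg=np.load("posg.npy")
# dock/cart edges unaffected? difference in canister region vs before the pour
b=cv2.imread("pics/s1.png"); d=cv2.absdiff(s,b).max(2)
x0,y0,x1,y1=375,200,445,285; m=(d[y0:y1,x0:x1]>25); ys,xs=np.nonzero(m); print("changed px in canister",m.sum(),xs.min()+x0,xs.max()+x0,ys.min()+y0,ys.max()+y0, np.median(xs)+x0,np.median(ys)+y0)
ph=spin_for(Mg,M[:,1]); tgt=pg+[0,0,60]; n=10
print(o["time"],pos,ph)
rows(pos,M,[(pos+(tgt-pos)*i/n,-ph*min(1,i/8)) for i in range(1,n+1)])
E
```

```text
changed px in canister 61 396 414 246 261 409.0 249.0
20.6 [ 531.0799772  -148.11109596  239.72466411] 0.4751198170359787
[{"xyz": [-0.14, 0.14, 0.06], "spin": -0.59}, {"xyz": [-0.15, 0.13, 0.06], "spin": -0.6}, {"xyz": [-0.16, 0.12, 0.05], "spin": -0.59}, {"xyz": [-0.17, 0.11, 0.06], "spin": -0.6}, {"xyz": [-0.17, 0.1, 0.06], "spin": -0.59}, {"xyz": [-0.17, 0.09, 0.06], "spin": -0.59}, {"xyz": [-0.18, 0.07, 0.06], "spin": -0.6}, {"xyz": [-0.19, 0.07, 0.05], "spin": -0.59}, {"xyz": [-0.19, 0.06, 0.06], "spin": -0}, {"xyz": [-0.19, 0.06, 0.06], "spin": -0}] max 0.19
```

>>> jog_arm(targets=[{"xyz": [-0.14, 0.14, 0.06], "spin": -0.59}, {"xyz": [-0.15, 0.13, 0.06], "spin": -0.6}, {"xyz": [-0.16, 0.12, 0.05], "spin": -0.59}, {"xyz": [-0.17, 0.11, 0.06], "spin": -0.6}, {"xyz": [-0.17, 0.1, 0.06], "spin": -0.59}, {"xyz": [-0.17, 0.09, 0.06], "spin": -0.59}, {"xyz": [-0.18, 0.07, 0.06], "spin": -0.6}, {"xyz": [-0.19, 0.07, 0.05], "spin": -0.59}, {"xyz": [-0.19, 0.06, 0.06], "spin": 0}, {"xyz": [-0.19, 0.06, 0.06], "spin": 0}])

```text
time: 21.85
tool_pos: [541.6, -258.8, 120.1]
tcp_rot: [-3.048, -0.526, 1.291]
contact_force: [0.6, 0.4, -1.1]
grip_width: 17.9
finger_force: 30.0
```

```bash
python3 - <<'E'
from h import *
s=bot.capture("scene"); t=bot.capture("top"); cv2.imwrite("pics/s_c.png",s); cv2.imwrite("pics/t_c.png",t)
pos,M,o=state(); Mg=np.load("Mg.npy"); pg=np.load("posg.npy")
hd=np.radians(74.5); Ys=np.array([np.cos(hd),np.sin(hd),0]); g=pos-19*M[:,2]
s1=cv2.imread("pics/s1.png"); t1=cv2.imread("pics/t1.png"); g0=pg-19*Mg[:,2]
for y in (25,40,55,70,85,110):
    f=lambda n,G: proj(n,G+Ys*y+np.array([0,0,-50+y*.17]))
    px=lambda im,q: im[int(round(q[1]))-1:int(round(q[1]))+2,int(round(q[0]))-1:int(round(q[0]))+2].mean((0,1)).round(0)
    print(y,"before",px(s1,f("scene",g0)),"after",px(s,f("scene",g)),"top before",px(t1,f("top",g0)),px(t,f("top",g)))
# clear bright balls in canister, compare hue
ph=spin_for(Mg,M[:,1]); print(o["time"],pos,pg,ph)
tgt=pg+[0,0,0]; n=9
w=np.cumsum([6,9,10,9,8,7,5,3.5,2.5]);w=w/w[-1]
rows(pos,M,[(pos+(tgt-pos)*k,-ph) for k in w])
E
```

```text
25 before [164. 182. 182.] after [24. 26. 28.] top before [ 94. 101. 104.] [119. 122. 125.]
40 before [133. 151. 158.] after [111. 120. 125.] top before [104. 107. 110.] [130. 134. 137.]
55 before [128. 142. 148.] after [147. 149. 155.] top before [ 97. 106. 109.] [131. 134. 138.]
70 before [127. 133. 139.] after [149. 151. 157.] top before [139. 150. 151.] [119. 123. 126.]
85 before [128. 130. 135.] after [146. 149. 154.] top before [127. 130. 133.] [78. 88. 92.]
110 before [127. 129. 134.] after [149. 151. 157.] top before [128. 131. 134.] [ 88.  97. 103.]
21.95 [ 540.97504747 -259.05688623  118.84004864] [ 542.34101038 -261.4732284    60.01802161] 0.008466587375474097
[{"xyz": [-0.04, 0.01, 0.06], "spin": -0.08}, {"xyz": [-0.06, 0.01, 0.09], "spin": -0}, {"xyz": [-0.06, 0.01, 0.11], "spin": -0}, {"xyz": [-0.06, 0.02, 0.09], "spin": -0}, {"xyz": [-0.05, 0.01, 0.08], "spin": -0}, {"xyz": [-0.05, 0.01, 0.07], "spin": -0}, {"xyz": [-0.03, 0, 0.06], "spin": -0}, {"xyz": [-0.02, 0.01, 0.03], "spin": -0}, {"xyz": [-0.02, 0, 0.03], "spin": -0}] max 0.11
```

>>> jog_arm(targets=[{"xyz": [-0.04, 0.01, 0.06], "spin": -0.08}, {"xyz": [-0.06, 0.01, 0.09], "spin": 0}, {"xyz": [-0.06, 0.01, 0.11], "spin": 0}, {"xyz": [-0.06, 0.02, 0.09], "spin": 0}, {"xyz": [-0.05, 0.01, 0.08], "spin": 0}, {"xyz": [-0.05, 0.01, 0.07], "spin": 0}, {"xyz": [-0.03, 0, 0.06], "spin": 0}, {"xyz": [-0.02, 0.01, 0.03], "spin": 0}, {"xyz": [-0.01, 0, 0.02], "spin": 0}, {"xyz": [0, 0, 0], "spin": 0}])

```text
time: 23.2
tool_pos: [542.9, -260.4, 62.7]
tcp_rot: [-3.053, -0.527, 1.302]
contact_force: [0.7, 0.6, -2.3]
grip_width: 17.5
finger_force: 30.0
```

```bash
python3 - <<'E'
from h import *
# last view: scoop empty + canister content, from saved frames
s=cv2.imread("pics/s_c.png"); t=cv2.imread("pics/t_c.png")
c=np.zeros((600,800,3),np.uint8)
a=cv2.resize(s[190:290,355:455],None,fx=4,fy=4,interpolation=cv2.INTER_CUBIC); c[:400,:400]=a
b=cv2.resize(s[265:345,240:340],None,fx=4,fy=4,interpolation=cv2.INTER_CUBIC); c[:320,400:800]=b
d=cv2.resize(t[165:245,185:305],None,fx=2.4,fy=2.4,interpolation=cv2.INTER_CUBIC); c[402:402+192,:288]=d
e=cv2.resize(t[175:245,340:430],None,fx=3.2,fy=3.2,interpolation=cv2.INTER_CUBIC); c[330:330+224,420:420+288]=e
cv2.imwrite("pics/check.png",np.clip(c.astype(float)*1.3,0,255).astype(np.uint8)); print(state()[2]["tool_pos"],state()[2]["contact_force"])
E
```

```text
[ 542.89606505 -260.3691968    62.71342345] [ 0.67885799  0.56687333 -2.30117801]
```

View pics/check.png

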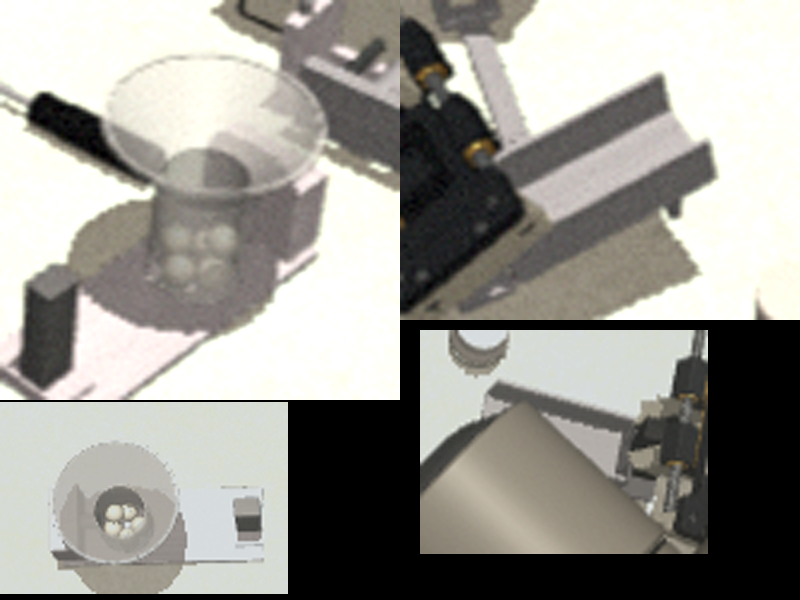

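The pictures show four or five balls settled in the canister (top crop (125,520)), with none left in the scoop. The scoop is about 2.5 mm above the bench, so I'll set it down, release and back off.

>>> jog_arm(targets=[{"xyz": [-0.005, 0, 0.01], "spin": 0}, {"xyz": [-0.005, 0, 0.01], "spin": 0}, {"xyz": [-0.005, 0, 0.01], "spin": 0}, {"xyz": [-0.005, 0, 0.01], "spin": 0}, {"xyz": [0, 0, 0], "spin": 0}, {"xyz": [0, 0, 0], "spin": 0}, {"xyz": [0, 0, 0], "spin": 0}, {"xyz": [0, 0, 0], "spin": 0}, {"xyz": [0, 0, 0], "spin": 0}, {"xyz": [0, 0, 0], "spin": 0}])

```text
time: 24.45
tool_pos: [542.7, -260.2, 60.0]
tcp_rot: [-3.053, -0.527, 1.303]
contact_force: [-1.7, -1.0, 5.2]
grip_width: 18.1
finger_force: 30.0
```

```bash
cat > sim.py <<'E'
from h import *
def step(q,pos,M,w,xyz,spin):
    tp=pos+M@(np.array(xyz)*80); tM=M@rot(Z,spin*.1)
    def f(x):
        p,E=fk(x,PK); E=E@CAL
        return np.r_[p-tp,w*R.from_matrix(tM.T@E).as_rotvec()]/50
    r=least_squares(f,np.clip(q,lo+1e-3,hi-1e-3),bounds=(lo,hi),max_nfev=60)
    p,E=fk(r.x,PK); return r.x,p,E@CAL,tp,tM
def run(q,seq,w,reset):
    p,E=fk(q,PK); E=E@CAL; cp,cM=p,E
    for xyz,sp in seq:
        q,p,E,tp,tM=step(q,cp,cM,w,xyz,sp); cp,cM=(p,E) if reset else (tp,tM)
    return q,p,E
if __name__=="__main__":
  q0=np.array([-1.29198535,.342629378,1.52489794,0,1.27538718,-.14600479])
  obs=[([177.4,-396.4,685.1],[3.118,-.01,.424]),([204.6,-472.8,595.7],[-2.983,-.092,.419]),([222.5,-530.7,495.4],[-2.801,-.154,.403]),([-23.6,-609.6,390.4],[-2.665,-.253,.358])]
  seqs=[[([0,0,-.75],0)]*10]+[[([0,.7,-.3],0)]*10]*2+[[([-.5,.5,-.3],0)]*10]
  for w in (100,200,400,800):
    q=q0
    for sq,(op,orr) in zip(seqs,obs):
      q,p,E=run(q,sq,w,True); print(w,p.round(0),np.array(op).round(0),R.from_matrix(E).as_euler("xyz").round(3),orr,q.round(2))
E
python3 sim.py; python3 -c "
from h import *
o=state()[2];print(o['time'],o['tool_pos'],o['contact_force'])"
```

```text
100 [ 193. -426.  796.] [ 177. -396.  685.] [ 2.563 -0.     0.425] [3.118, -0.01, 0.424] [-1.41  0.26  0.04  0.19  2.27 -0.1 ]
100 [ 145. -321. 1280.] [ 205. -473.  596.] [ 1.001 -0.     0.425] [-2.983, -0.092, 0.419] [-2.27 -0.03  0.04  1.13  1.   -0.01]
100 [ -33.  223. 1366.] [ 222. -531.  495.] [ 0.251 -0.039  0.32 ] [-2.801, -0.154, 0.403] [-1.16 -0.41  0.04 -0.1   0.62  0.01]
100 [-516.  494. 1165.] [ -24. -610.  390.] [-0.297 -0.514  0.39 ] [-2.665, -0.253, 0.358] [-0.8  -0.77  0.04 -0.98  0.41  0.4 ]
200 [ 189. -418.  755.] [ 177. -396.  685.] [ 2.736 -0.     0.425] [3.118, -0.01, 0.424] [-1.38  0.31  0.04  0.13  2.39 -0.11]
200 [ 198. -439. 1145.] [ 205. -473.  596.] [ 1.416 -0.     0.425] [-2.983, -0.092, 0.419] [-1.62  0.1   0.04  0.49  1.29 -0.07]
200 [  46.    3. 1359.] [ 222. -531.  495.] [ 0.589 -0.053  0.323] [-2.801, -0.154, 0.403] [-1.14 -0.25  0.04 -0.14  0.8   0.04]
200 [-450.  294. 1222.] [ -24. -610.  390.] [ 0.189 -0.123  0.301] [-2.665, -0.253, 0.358] [-0.56 -0.75  0.04 -0.3   0.8  -0.48]
400 [ 183. -405.  706.] [ 177. -396.  685.] [ 2.982 -0.     0.425] [3.11
[... 340 characters left out ...]
24. -610.  390.] [ 1.106 -0.055  0.238] [-2.665, -0.253, 0.358] [-2.53  0.23  0.04  1.31  1.02 -0.23]
800 [ 180. -399.  687.] [ 177. -396.  685.] [ 3.099 -0.     0.425] [3.118, -0.01, 0.424] [-1.33  0.42  0.04  0.02  2.64 -0.17]
800 [ 271. -599.  579.] [ 205. -473.  596.] [ 2.921 -0.     0.425] [-2.983, -0.092, 0.419] [-1.28  0.65  0.04  0.04  2.23 -0.1 ]
800 [ 307. -678.  590.] [ 222. -531.  495.] [ 2.683 -0.     0.425] [-2.801, -0.154, 0.403] [-1.27  0.67  0.04  0.06  1.97 -0.09]
800 [   3. -744.  662.] [ -24. -610.  390.] [2.474 0.039 0.399] [-2.665, -0.253, 0.358] [-1.82  0.61  0.04  0.38  1.89 -0.43]
24.45 [ 542.72317741 -260.20494309   60.04341992] [-1.71534502 -0.98995193  5.20200374]
```

The scoop stands on the bench again. Releasing it and backing off, then I'll emulate the controller as a clipped Jacobian iteration to plan getting the tool vertical again.

>>> jog_arm(targets=[{"xyz": [0, 0, 0], "spin": 0}, {"xyz": [0, 0, 0], "spin": 0}, {"xyz": [0, 0, 0], "spin": 0}, {"xyz": [0, 0, 0], "spin": 0}, {"xyz": [0, 0, -0.1], "spin": 0}, {"xyz": [0, 0, -0.25], "spin": 0}, {"xyz": [0, 0, -0.4], "spin": 0}, {"xyz": [0, 0, -0.5], "spin": 0}, {"xyz": [0, 0, -0.5], "spin": 0}, {"xyz": [0, 0, -0.5], "spin": 0}], gripper=100)

```text
time: 25.7
tool_pos: [533.9, -352.1, 215.9]
tcp_rot: [-3.053, -0.526, 1.302]
contact_force: [1.0, -1.4, 0.6]
grip_width: 91.6
finger_force: 0.0
```

```bash
cat > sim2.py <<'E'
from h import *
def fkc(q): p,E=fk(q,PK); return p/1000,E@CAL
def jac(q):
    p,E=fkc(q); J=np.zeros((6,6))
    for i in range(6):
        d=q.copy(); d[i]+=1e-6; p2,E2=fkc(d); J[:3,i]=(p2-p)/1e-6; J[3:,i]=R.from_matrix(E2@E.T).as_rotvec()/1e-6
    return J
def step(q,cp,cM,xyz,sp,lam,n,m=.0):
    tp=cp+cM@(np.array(xyz)*.08); tM=cM@rot(Z,sp*.1)
    for _ in range(n):
        p,E=fkc(q); e=np.r_[tp-p,R.from_matrix(tM@E.T).as_rotvec()]
        if np.linalg.norm(e)<1e-5: break
        J=jac(q); q=np.clip(q+J.T@np.linalg.solve(J@J.T+lam*np.eye(6),e),lo+m,hi-m)
    return q,tp,tM
def run(q,seq,lam,n,reset=True):
    cp,cM=fkc(q)
    for x,s in seq:
        q,tp,tM=step(q,cp,cM,x,s,lam,n); cp,cM=fkc(q) if reset else (tp,tM)
    return q
if __name__=="__main__":
  q0=np.array([-1.29198535,.342629378,1.52489794,0,1.27538718,-.14600479])
  obs=[([177.4,-396.4,685.1],[3.118,-.01,.424]),([204.6,-472.8,595.7],[-2.983,-.092,.419]),([222.5,-530.7,495.4],[-2.801,-.154,.403]),([-23.6,-609.6,390.4],[-2.665,-.253,.358])]
  seqs=[[([0,0,-.75],0)]*10]+[[([0,.7,-.3],0)]*10]*2+[[([-.5,.5,-.3],0)]*10]
  for lam in (1e-4,1e-3,1e-2):
   for n in (1,5,20,60):
    q=q0; er=[]; rs=[]
    for sq,(op,orr) in zip(seqs,obs):
      q=run(q,sq,lam,n); p,E=fkc(q); er.append(np.linalg.norm(p*1000-op)); rs.append(R.from_matrix(E.T@R.from_euler("xyz",orr).as_matrix()).magnitude())
    print(lam,n,np.round(er,0),np.round(rs,2))
E
python3 sim2.py
```

```text
0.0001 1 [754. 624. 520. 685.] [1.29 2.25 2.15 2.16]
0.0001 5 [ 900.  695.  924. 1108.] [1.6  3.03 3.01 3.12]
0.0001 20 [793. 878. 578. 537.] [1.37 2.53 2.91 2.98]
0.0001 60 [ 403.  678.  651. 1267.] [0.66 2.   1.74 2.28]
0.001 1 [382. 751. 552. 600.] [0.63 1.75 2.04 2.04]
0.001 5 [503. 647. 545. 685.] [0.83 2.18 2.12 2.05]
0.001 20 [453. 529. 293. 850.] [0.75 2.4  2.27 2.88]
0.001 60 [454. 630. 699. 771.] [0.75 2.75 2.51 1.36]
0.01 1 [ 20. 385. 721. 614.] [0.02 0.63 1.23 1.13]
0.01 5 [109. 543. 718. 589.] [0.18 0.9  1.24 1.22]
0.01 20 [113. 546. 718. 586.] [0.19 0.91 1.24 1.22]
0.01 60 [113. 546. 718. 586.] [0.19 0.91 1.24 1.22]
```

```bash
python3 - <<'E'
from h import *
pos,M,o=state(); tgt=np.array([0,-600,385.])
print(M.round(3).tolist(), "up in tool",(M.T@[0,0,50]/80).round(2))
rows(pos,M,[(pos+(tgt-pos)*i/10,0) for i in range(1,11)])
E
```

```text
[[0.229, 0.972, 0.048], [0.834, -0.222, 0.506], [0.502, -0.076, -0.861]] up in tool [ 0.31 -0.05 -0.54]
[{"xyz": [-0.31, -0.6, -0.37], "spin": 0}, {"xyz": [-0.3, -0.59, -0.37], "spin": 0}, {"xyz": [-0.31, -0.6, -0.37], "spin": 0}, {"xyz": [-0.3, -0.59, -0.37], "spin": 0}, {"xyz": [-0.31, -0.6, -0.37], "spin": 0}, {"xyz": [-0.3, -0.6, -0.37], "spin": 0}, {"xyz": [-0.31, -0.59, -0.37], "spin": 0}, {"xyz": [-0.3, -0.6, -0.38], "spin": 0}, {"xyz": [-0.31, -0.6, -0.37], "spin": 0}, {"xyz": [-0.3, -0.59, -0.37], "spin": 0}] max 0.6
```

>>> jog_arm(targets=[{"xyz": [-0.31, -0.6, -0.37], "spin": 0}, {"xyz": [-0.3, -0.59, -0.37], "spin": 0}, {"xyz": [-0.31, -0.6, -0.37], "spin": 0}, {"xyz": [-0.3, -0.59, -0.37], "spin": 0}, {"xyz": [-0.31, -0.6, -0.37], "spin": 0}, {"xyz": [-0.3, -0.6, -0.37], "spin": 0}, {"xyz": [-0.31, -0.59, -0.37], "spin": 0}, {"xyz": [-0.3, -0.6, -0.38], "spin": 0}, {"xyz": [-0.31, -0.6, -0.37], "spin": 0}, {"xyz": [-0.3, -0.59, -0.37], "spin": 0}])

```text
time: 26.95
tool_pos: [-1.3, -599.3, 385.0]
tcp_rot: [-3.053, -0.526, 1.301]
contact_force: [0.3, -1.6, 0.0]
grip_width: 91.5
finger_force: 0.0
```

>>> jog_arm(targets=[{"xyz": [0.31, -0.05, -0.54], "spin": 0}, {"xyz": [0.31, -0.05, -0.54], "spin": 0}, {"xyz": [0.31, -0.05, -0.54], "spin": 0}, {"xyz": [0.31, -0.05, -0.54], "spin": 0}, {"xyz": [0.31, -0.05, -0.54], "spin": 0}, {"xyz": [0.31, -0.05, -0.54], "spin": 0}, {"xyz": [0.31, -0.05, -0.54], "spin": 0}, {"xyz": [0.31, -0.05, -0.54], "spin": 0}, {"xyz": [0.31, -0.05, -0.54], "spin": 0}, {"xyz": [0.31, -0.05, -0.54], "spin": 0}])

```text
time: 28.2
tool_pos: [0.9, -500.2, 609.9]
tcp_rot: [-3.094, -0.137, 1.329]
contact_force: [-0.2, -1.2, 0.3]
grip_width: 91.7
finger_force: 0.0
```

```bash
cat > st.py <<'E'
from h import *
pos,M,o=state(); t=M[:,2]
print(o["time"],pos.round(1),o["joint_positions"].round(3),"t",t.round(3),"M",M.round(3).tolist(),"up",(M.T@[0,0,50]/80).round(2))
E
python3 st.py
```

```text
28.2 [   0.9 -500.2  609.9] [-1.701  0.589  0.036 -0.07   2.658 -1.522] t [-0.014  0.144 -0.989] M [[0.237, 0.971, -0.014], [0.962, -0.233, 0.144], [0.137, -0.047, -0.989]] up [ 0.09 -0.03 -0.62]
```

>>> jog_arm(targets=[{"xyz": [0.09, -0.03, -0.62], "spin": 0}, {"xyz": [0.09, -0.03, -0.62], "spin": 0}, {"xyz": [0.09, -0.03, -0.62], "spin": 0}, {"xyz": [0, 0, 0], "spin": 0}, {"xyz": [0.21, 0.5, 0.26], "spin": 0}, {"xyz": [0.21, 0.5, 0.26], "spin": 0}, {"xyz": [0.21, 0.5, 0.26], "spin": 0}, {"xyz": [0.21, 0.5, 0.26], "spin": 0}, {"xyz": [0.21, 0.5, 0.26], "spin": 0}, {"xyz": [0.21, 0.5, 0.26], "spin": 0}])

```text
time: 29.45
tool_pos: [248.7, -415.2, 526.4]
tcp_rot: [-3.1, -0.046, 1.333]
contact_force: [0.4, -1.0, -0.1]
grip_width: 92.2
finger_force: 0.0
```

```bash
python3 st.py
```

```text
29.45 [ 248.7 -415.2  526.4] [-1.185  0.28   0.809 -0.008  2.114 -0.953] t [-0.029  0.055 -0.998] M [[0.235, 0.972, -0.029], [0.971, -0.233, 0.055], [0.046, -0.042, -0.998]] up [ 0.03 -0.03 -0.62]
```

>>> jog_arm(targets=[{"xyz": [0.03, -0.03, -0.65], "spin": 0}, {"xyz": [0.03, -0.03, -0.65], "spin": 0}, {"xyz": [0.03, -0.03, -0.65], "spin": 0}, {"xyz": [0.03, -0.03, -0.65], "spin": 0}, {"xyz": [0.03, -0.03, -0.65], "spin": 0}, {"xyz": [0, 0, 0], "spin": 0}, {"xyz": [0.5, 0.45, 0.3], "spin": 0}, {"xyz": [0.5, 0.45, 0.3], "spin": 0}, {"xyz": [0.5, 0.45, 0.3], "spin": 0}, {"xyz": [0.5, 0.45, 0.3], "spin": 0}])

```text
time: 30.7
tool_pos: [398.0, -260.9, 585.2]
tcp_rot: [3.138, 0.008, 1.334]
contact_force: [0.7, -0.4, 0.3]
grip_width: 91.6
finger_force: 0.0
```

```bash
python3 st.py
```

```text
30.7 [ 398.  -260.9  585.2] [-0.738  0.276  0.643 -0.006  2.216 -0.505] t [ 0.002 -0.008 -1.   ] M [[0.234, 0.972, 0.002], [0.972, -0.234, -0.008], [-0.008, 0.003, -1.0]] up [-0.    0.   -0.62]
```

Tool is vertical to 0.5° now. I'll refine the sled and plate poses from edge fits on the stored clear frames.

```bash
cat > meas.py <<'E'
from h import *
t=cv2.cvtColor(cv2.imread("pics/t1.png"),cv2.COLOR_BGR2GRAY).astype(float)
s=cv2.cvtColor(cv2.imread("pics/s1.png"),cv2.COLOR_BGR2GRAY).astype(float)
def edge(profile,sign,x0):
    g=np.diff(cv2.GaussianBlur(profile[None],(5,1),.8)[0])*sign; i=int(np.argmax(g)); 
    if 0<i<len(g)-1:
        d=g[i-1]-2*g[i]+g[i+1]; i=i+(.5*(g[i-1]-g[i+1])/d if d else 0)
    return x0+i+.5
def fit(pts):
    pts=np.array(pts); 
    for _ in range(4):
        vx,vy,x,y=cv2.fitLine(pts.astype(np.float32),cv2.DIST_HUBER,0,.01,.01).ravel()
        r=np.abs((pts[:,0]-x)*vy-(pts[:,1]-y)*vx); 
        if r.max()<.6: break
        pts=pts[r<max(.6,2*np.median(r))]
    return (x,y,vx,vy),len(pts)
def hd(a,b): d=b-a; return np.degrees(np.arctan2(d[1],d[0]))
# plate: front top edge, top view (bright->dark going right)
L,n=fit([(edge(t[v,167:181],-1,167),v) for v in range(200,228)]); x,y,vx,vy=L
at=lambda v:(x+(v-y)/vy*vx,v)
a,b=onz("top",*at(199),64),onz("top",*at(229),64); print("plate edge px",at(199),at(229),"n",n,"heading",hd(a,b)+ (180 if b[0]<a[0] else 0),a[:2].round(1),b[:2].round(1))
# ends of strip along a line 2 px left of the edge
ex=at(213)[0]
vv=np.arange(190,238); pr=np.array([t[v,int(round(at(v)[0]-2))] for v in vv]); print("strip profile",dict(zip(vv[::1].tolist(),pr.astype(int).tolist())))
# cart base edges top view
Lb,nb=fit([(u,edge(t[224:238,u],1,224)) for u in range(250,294)]); Lt,nt=fit([(u,edge(t[193:207,u],1,193)) for u in range(268,293)])
for nm,(x,y,vx,vy),k,z in (("cart lower",Lb,nb,0),("cart upper",Lt,nt,8)):
    f=lambda u:(u,y+(u-x)/vx*vy); p,q=onz("top",*f(294),z),onz("top",*f(250),z); print(nm,k,f(250),f(294),p[:2].round(1),q[:2].round(1),hd(p,q).round(2))
# scene: plate front-face top edge
Ls,ns=fit([(u,edge(s[int(206+(u-431)*.5)-5:int(206+(u-431)*.5)+6,u],-1,int(206+(u-431)*.5)-5)) for u in range(435,461)]); x,y,vx,vy=Ls
f=lambda u:(u,y+(u-x)/vx*vy); p,q=onz("scene",*f(435),64),onz("scene",*f(460),64); print("scene plate",ns,f(435),f(460),p[:2].round(1),q[:2].round(1),hd(p,q).round(2))
E
python3 meas.py
```

```text
plate edge px (np.float32(172.26903), 199) (np.float32(175.99226), 229) n 28 heading 7.870637936907883 [592.  318.6] [515.9 308.1]
strip profile {190: 157, 191: 158, 192: 157, 193: 157, 194: 157, 195: 158, 196: 148, 197: 139, 198: 138, 199: 139, 200: 140, 201: 139, 202: 139, 203: 139, 204: 139, 205: 139, 206: 140, 207: 141, 208: 140, 209: 140, 210: 141, 211: 142, 212: 142, 213: 142, 214: 142, 215: 142, 216: 143, 217: 144, 218: 144, 219: 144, 220: 144, 221: 145, 222: 145, 223: 146, 224: 146, 225: 146, 226: 147, 227: 146, 228: 146, 229: 145, 230: 149, 231: 81, 232: 57, 233: 79, 234: 80, 235: 151, 236: 157, 237: 157}
cart lower 38 (250, np.float32(232.75516)) (294, np.float32(231.69588)) [516.3  18.7] [515.6 131.9] 90.36
cart upper 22 (250, np.float32(200.41264)) (294, np.float32(201.07846)) [595.4  17.3] [599.1 130.9] 88.12
scene plate 26 (435, np.float32(207.89302)) (460, np.float32(219.24622)) [526.9 306. ] [596.4 315.6] 7.88
```

```bash
cat > plan6.py <<'E'
from h import *
pos,M,o=state(); h=np.radians(90.2); Xc=[np.sin(h),-np.cos(h),0]; psi=spin_for(M,Xc); t=M[:,2]
G=np.array([557.5,28.7,62]); T=G+19*t; pre=T-[0,0,0]-130*t
print("psi",psi,T.round(1))
e,Me=rows(pos,M,[(pos+(pre-pos)*i/10,psi*min(1,i/8)) for i in range(1,11)]); print(e.round(1),pre.round(1))
w=np.cumsum([12,18,20,20,18,16,12,8,4,2.]);w/=w[-1]
rows(pre,Me,[(pre+(T-pre)*k,0) for k in w]); print(ik(T,Me,PK,o["joint_positions"]))
E
python3 plan6.py
```

```text
psi -0.24000515625897353 [557.5  28.5  43. ]
[{"xyz": [0.4, 0.11, 0.51], "spin": -0.3}, {"xyz": [0.4, 0.12, 0.52], "spin": -0.3}, {"xyz": [0.4, 0.13, 0.51], "spin": -0.3}, {"xyz": [0.39, 0.14, 0.51], "spin": -0.3}, {"xyz": [0.39, 0.15, 0.51], "spin": -0.3}, {"xyz": [0.38, 0.17, 0.52], "spin": -0.3}, {"xyz": [0.38, 0.18, 0.51], "spin": -0.3}, {"xyz": [0.37, 0.19, 0.51], "spin": -0.3}, {"xyz": [0.37, 0.2, 0.51], "spin": -0}, {"xyz": [0.37, 0.19, 0.52], "spin": -0}] max 0.52
[556.9  29.8 172.7] [557.3  29.6 173. ]
[{"xyz": [0, 0, 0.15], "spin": 0}, {"xyz": [0, 0, 0.23], "spin": 0}, {"xyz": [0, 0, 0.25], "spin": 0}, {"xyz": [0, 0, 0.24], "spin": 0}, {"xyz": [0, 0, 0.23], "spin": 0}, {"xyz": [0, 0, 0.2], "spin": 0}, {"xyz": [0, 0, 0.15], "spin": 0}, {"xyz": [0, 0, 0.1], "spin": 0}, {"xyz": [0, 0, 0.05], "spin": 0}, {"xyz": [0, 0, 0.02], "spin": 0}] max 0.25
(array([-0.08147961,  0.60813447,  1.65156416, -0.0104996 ,  0.87968089,
       -0.078288  ]), np.float64(1.8516499559694501e-28))
```

>>> jog_arm(targets=[{"xyz": [0.4, 0.11, 0.51], "spin": -0.3}, {"xyz": [0.4, 0.12, 0.52], "spin": -0.3}, {"xyz": [0.4, 0.13, 0.51], "spin": -0.3}, {"xyz": [0.39, 0.14, 0.51], "spin": -0.3}, {"xyz": [0.39, 0.15, 0.51], "spin": -0.3}, {"xyz": [0.38, 0.17, 0.52], "spin": -0.3}, {"xyz": [0.38, 0.18, 0.51], "spin": -0.3}, {"xyz": [0.37, 0.19, 0.51], "spin": -0.3}, {"xyz": [0.37, 0.2, 0.51], "spin": 0}, {"xyz": [0.37, 0.19, 0.52], "spin": 0}])

```text
time: 31.95
tool_pos: [556.7, 29.9, 172.4]
tcp_rot: [3.139, 0.007, 1.574]
contact_force: [1.0, -0.0, 0.4]
grip_width: 91.6
finger_force: 0.0
```

```bash
cat > seg.py <<'E'
from h import *
pos,M,o=state(); print(o["time"],pos.round(1),M[:,1].round(3),M[:,2].round(3),o["contact_force"].round(1))
# post visible in scene? dark blob near previous
s=bot.capture("scene"); cv2.imwrite("pics/s_d.png",s); b=cv2.imread("pics/s1.png")
d=cv2.absdiff(s,b).max(2)
for nm,(x0,y0,x1,y1) in dict(post=(358,258,376,292),front=(425,215,437,262),plate=(435,200,465,232)).items(): print(nm,(d[y0:y1,x0:x1]>30).mean().round(3))
E
python3 seg.py
```

```text
31.95 [556.7  29.9 172.4] [1.    0.004 0.002] [ 0.002 -0.007 -1.   ] [ 1.  -0.   0.4]
post 0.283
front 0.0
plate 0.0
```

>>> jog_arm(targets=[{"xyz": [0, 0, 0.15], "spin": 0}, {"xyz": [0, 0, 0.23], "spin": 0}, {"xyz": [0, 0, 0.25], "spin": 0}, {"xyz": [0, 0, 0.24], "spin": 0}, {"xyz": [0, 0, 0.23], "spin": 0}, {"xyz": [0, 0, 0.2], "spin": 0}, {"xyz": [0, 0, 0.15], "spin": 0}, {"xyz": [0, 0, 0.1], "spin": 0}, {"xyz": [0, 0, 0.05], "spin": 0}, {"xyz": [0, 0, 0.02], "spin": 0}])

```text
time: 33.25
tool_pos: [555.4, 28.2, 42.8]
tcp_rot: [-3.141, 0.006, 1.575]
contact_force: [0.6, 0.0, 0.0]
grip_width: 91.9
finger_force: 0.0
```

>>> jog_arm(targets=[{"xyz": [0, 0, 0], "spin": 0}, {"xyz": [0, 0, 0], "spin": 0}, {"xyz": [0, 0, 0], "spin": 0}, {"xyz": [0, 0, 0], "spin": 0}, {"xyz": [0, 0, 0], "spin": 0}, {"xyz": [0, 0, 0], "spin": 0}, {"xyz": [0, 0, 0], "spin": 0}, {"xyz": [0, 0, 0], "spin": 0}, {"xyz": [0, 0, 0], "spin": 0}, {"xyz": [0, 0, 0], "spin": 0}], gripper=0)

```text
time: 34.5
tool_pos: [555.5, 28.1, 42.8]
tcp_rot: [3.141, 0.006, 1.574]
contact_force: [1.8, 0.6, -0.7]
grip_width: 19.8
finger_force: 30.0
```

```bash
python3 seg.py; python3 - <<'E'
from h import *
s=cv2.imread("pics/s_d.png"); b=cv2.imread("pics/s1.png")
# sled shift since start by phase correlation on canister+front block
g=lambda im:cv2.cvtColor(im,cv2.COLOR_BGR2GRAY)[228:262,418:440].astype(np.float32)
print(cv2.phaseCorrelate(g(b),g(s)))
E
```

```text
34.5 [555.5  28.1  42.8] [1.    0.003 0.   ] [ 0.    -0.006 -1.   ] [ 1.8  0.6 -0.7]
post 0.556
front 0.016
plate 0.001
((0.050188228874000984, 0.10229906273137601), 1.0572057427079589)
```

```bash
cat > plan7.py <<'E'
from h import *
import sys
pos,M,o=state(); gap,latx,hdg,n=map(float,sys.argv[1:5]); n=int(n)
seat=np.array([558.+latx,312.1+latx*.138]); h=np.radians(hdg); hp=np.radians(97.88); d=np.array([np.cos(h),np.sin(h)]); dp=np.array([np.cos(hp),np.sin(hp)])
g=seat-gap*dp-205*d; T=np.r_[g,pos[2]]
psi=spin_for(M,[np.sin(h),-np.cos(h),0])
print(o["time"],pos.round(1),"->",T.round(1),"psi",psi,o["contact_force"].round(1))
s=np.arange(1,n+1)/n; s=(1-np.cos(np.pi*s))/2
e,Me=rows(pos,M,[(pos+(T-pos)*k,psi*k) for k in s]); print(e.round(1))
E
python3 plan7.py 15 0 97.88 10
```

```text
34.55 [555.6  28.1  42.8] -> [588.2  94.2  42.8] psi -0.13411162198612286 [ 1.8  0.2 -1.7]
[{"xyz": [0.02, 0.01, 0], "spin": -0.03}, {"xyz": [0.06, 0.03, 0], "spin": -0.1}, {"xyz": [0.09, 0.05, 0], "spin": -0.15}, {"xyz": [0.11, 0.06, 0], "spin": -0.18}, {"xyz": [0.13, 0.07, 0], "spin": -0.21}, {"xyz": [0.12, 0.07, 0], "spin": -0.21}, {"xyz": [0.11, 0.06, 0], "spin": -0.18}, {"xyz": [0.09, 0.06, 0], "spin": -0.15}, {"xyz": [0.05, 0.04, 0], "spin": -0.1}, {"xyz": [0.02, 0.01, -0.01], "spin": -0.03}] max 0.13
[588.3  94.3  43.2]
```

>>> jog_arm(targets=[{"xyz": [0.02, 0.01, 0], "spin": -0.03}, {"xyz": [0.06, 0.03, 0], "spin": -0.1}, {"xyz": [0.09, 0.05, 0], "spin": -0.15}, {"xyz": [0.11, 0.06, 0], "spin": -0.18}, {"xyz": [0.13, 0.07, 0], "spin": -0.21}, {"xyz": [0.12, 0.07, 0], "spin": -0.21}, {"xyz": [0.11, 0.06, 0], "spin": -0.18}, {"xyz": [0.09, 0.06, 0], "spin": -0.15}, {"xyz": [0.05, 0.04, 0], "spin": -0.1}, {"xyz": [0.02, 0.01, 0], "spin": -0.03}])

```text
time: 35.8
tool_pos: [587.8, 93.4, 42.8]
tcp_rot: [-3.139, 0.008, 1.71]
contact_force: [-1.7, -8.3, 4.1]
grip_width: 19.6
finger_force: 30.0
```

```bash
python3 - <<'E'
from h import *
pos,M,o=state(); print(o["time"],pos.round(1),np.degrees(np.arctan2(M[1,1],M[0,1])),o["contact_force"].round(1))
t=bot.capture("top"); cv2.imwrite("pics/t_e.png",t); s=bot.capture("scene"); cv2.imwrite("pics/s_e.png",s)
h=np.radians(97.88); d=np.array([np.cos(h),np.sin(h),0]); x=np.array([np.sin(h),-np.cos(h),0])
f=np.r_[pos[:2],64]+205*d
for n in ("top","scene"):
    print(n,"pred block front corners",proj(n,f-35*x).round(1),proj(n,f+35*x).round(1),"plate corners",proj(n,[558-45*x[0],312.1-45*x[1],64]).round(1),proj(n,[558+45*x[0],312.1+45*x[1],64]).round(1))
g=cv2.cvtColor(t,cv2.COLOR_BGR2GRAY)
print(g[190:240:2,166:196:1])
E
```

```text
35.8 [587.8  93.4  42.8] 7.971140056954867 [-1.7 -8.3  4.1]
top pred block front corners [182.8 225.2] [179.3 198. ] plate corners [176.8 230. ] [172.5 194.9]
scene pred block front corners [430.7 210. ] [455.7 221.4] plate corners [430.7 205.5] [462.7 220. ]
[[122 158 159 159 159 158 159 158 159 159 159 160 159 159 159 157 159 130
  137 137 135 135 136 136 136 136 135 136 136 136]
 [ 63  75 122 159 159 159 159 158 159 159 159 158 159 158 157 159 128 136
  136 136 135 136 136 136 136 136 136 136 135 135]
 [ 68  62  64  92 158 159 159 159 159 159 159 159 159 158 159 124 136 136
  135 136 135 135 135 137 137 136 136 136 136 136]
 [ 69  67  93 115 150 148 114 159 159 159 159 159 158 146 159 141 136 135
  135 135 137 137 135 131 136 136 136 136 136 136]
 [ 88  86 141 138 140 140 123  66 118 158 159 158 160 159 128 137 135 135
  136 136 136 122 119 120 108 130 136 135 137 136]
 [109 111 131 138 141 141 149  54  53  66 118 159 135 159 135 135 136 136
  135 135 135 119 118 119 110 109 123 135 136 136]
 [154 154 134 138 141 141 147  55  53  52  85 159 127 159 134 135 135 136
  135 135 117 11
[... 1585 characters left out ...]
 50  52 106 158 158 154
  111  67  66  66  67  67  66  67  67  74  81  81]
 [ 68  95  93 122 151 120 148 147 150 153 125  51  51  50  91 158 159 159
  158 155 107  82 100  97  97  99  99 104  92  82]
 [119 118 119 117 118 118 107  68  55  55  56  55  52  50  78 117 159 158
  158 159 153 108 104 107 105 106 107 104 104 106]
 [107 107 106 107 108 111 112 113 108  78  54  55  55  67  81 108 158 158
  159 159 159 154 154 158 158 158 159 110 109 110]
 [100 132 154 133 153 153 153 158 159 159 156 109 108 111 111 111 158 158
  158 159 158 159 159 159 158 158 158 159 159 153]
 [160 159 159  64  72 120 159 159 158 158 158 109 110 109 108 108 158 158
  159 159 159 158 158 159 158 158 157 159 159 159]]
```

```bash
python3 - <<'E'
import cv2
t=cv2.cvtColor(cv2.imread("pics/t_e.png"),cv2.COLOR_BGR2GRAY); s=cv2.cvtColor(cv2.imread("pics/s_e.png"),cv2.COLOR_BGR2GRAY)
print("lower"); print(t[221:232,177:190]); print("upper"); print(t[193:204,174:183])
print("plate ends"); print(t[193:199,168:176]); print(t[227:234,172:180])
print("scene"); print(s[200:226:1,424:470:2])
E
```

```text
lower
[[ 51  53  96  96 159 160 159 160 160 100 115 136 142]
 [ 52  50  93 106 159 159 160 160 160 154 101  96 122]
 [ 51  51  82 109 159 159 160 159 159 159  99  97 102]
 [ 51  51  80 109 160 160 160 159 159 159 129  82  75]
 [ 52  51  80 108 139 102  90  86  90  91  81  69  68]
 [ 51  49  67 107 155 112  66  67  66  66  68  66  66]
 [ 51  52  54 106 159 154 110  66  66  67  67  67  67]
 [ 50  50  52 106 158 158 154 111  67  66  66  67  67]
 [ 52  51  51  94 158 159 159 154 111  76  76  82  82]
 [ 51  51  50  91 158 159 159 158 155 107  82 100  97]
 [ 54  50  50  81 158 159 159 159 159 109 104  87  80]]
upper
[[159 159 159 159 159 159 158 139 138]
 [159 159 159 159 159 158 159 124 136]
 [159 159 158 158 159 158 159 132 135]
 [159 159 159 159 158 146 159 141 136]
 [158 159 159 159 159 156 142 141 131]
 [118 158 159 158 160 159 128 137 135]
 [ 67 118 159 159 140 159 129 136 136]
 [ 53  66 118 159 135 159 135 135 136]
 [ 52  53 109 158 132 159 136 135 136]
 [ 53  52  85 159 127 159 134 135 135]
 [ 52  54  57 120 102 159 135 136 136]]
plate ends
[[ 74 122 158 159 159 158 159 159]
 [ 64 
[... 2244 characters left out ...]
133 139  86  84  81]
 [121  94  93  91  90 110 133 133 130 123 137 141 142 132 109 114 130  67
  120 121  86  90  84]
 [116  97  95  92  86  90 109 132 127 122 122 137 137 127 129 134 105  61
   66  86  90  98  94]
 [111  98  94  94  87  84  83 124 122 118 112 122 135 126 132 163  95  64
   60  69  98 101  99]
 [111  98  94  90  88  83  75 100 122 116 112 106 127 130 148 143  64  65
   65  66 100 104 102]
 [106  94  97  92  89  83  74  84 112 113 104 103 116 139 158 100  61  67
   66  70  96 132 101]
 [104  99  94  91  86  82  75  67 115 109 107 106 113 156 126  87  68  64
   64  68 116 193 115]
 [104  99  93  93  85  77  76  62 105 103 112 124 138 130 100  84  63  62
   67  80 161 196 166]]
```

Fits agree that the block is square to the plate with a gap of about 12 mm, and it sits about 2 mm too far towards +x. I'll correct that while advancing to a first contact of about 9 mm.

>>> jog_arm(targets=[{"xyz": [0.02, -0.01, 0], "spin": 0}, {"xyz": [0.03, -0.01, 0], "spin": 0}, {"xyz": [0.03, -0.01, 0], "spin": 0}, {"xyz": [0.03, 0, 0], "spin": 0}, {"xyz": [0.03, 0, 0], "spin": 0}, {"xyz": [0.03, 0, 0], "spin": 0}, {"xyz": [0.03, 0, 0], "spin": 0}, {"xyz": [0.03, 0, 0], "spin": 0}, {"xyz": [0.02, 0, 0], "spin": 0}, {"xyz": [0.01, 0, 0], "spin": 0}])

```text
time: 37.15
tool_pos: [583.5, 112.9, 42.8]
tcp_rot: [-3.141, 0.009, 1.709]
contact_force: [1.7, -9.5, 4.0]
grip_width: 19.9
finger_force: 30.0
```

```bash
cat > chk.py <<'E'
from h import *
import sys
pos,M,o=state(); d=M[:,0]; print(o["time"],pos.round(1),np.degrees(np.arctan2(M[1,1],M[0,1])).round(2),o["contact_force"].round(1),"F along d",(o["contact_force"]@d).round(2),"finger",o["finger_force"],o["joint_positions"].round(2))
t=bot.capture("top"); cv2.imwrite(f"pics/t_{sys.argv[1]}.png",t); s=bot.capture("scene"); cv2.imwrite(f"pics/s_{sys.argv[1]}.png",s)
g=cv2.cvtColor(t,cv2.COLOR_BGR2GRAY); print("low end"); print(g[219:234,164:184]); print("up end"); print(g[190:202,160:182])
E
python3 chk.py f
```

```text
37.15 [583.5 112.9  42.8] 7.92 [ 1.7 -9.5  4. ] F along d -9.69 finger 29.99279648065567 [ 0.07  0.66  1.54 -0.01  0.94 -0.06]
low end
[[111 110 109 118 142 144 145 148 104 159 156 140 157 111 119 118 119 119
  119 120]
 [ 99  96  94  95 142 145 144 147 103 159 159 157 156 154 123 119 119 120
  120 119]
 [ 81  78  74  61 141 144 145 146  84 159 159 159 159 157 141 128 119 119
  119 119]
 [ 80  78  88  94 142 144 145 146 113 159 159 159 159 159 124 141 126 125
  119 118]
 [103 102 105 107 145 145 146 146 116 159 160 159 159 159 103 110 141 127
  127 120]
 [106 104 106 107 147 144 146 147 150 159 159 160 160 159 154  99  98 131
  142 130]
 [110 109 109 109 137 144 147 146 155 160 160 159 159 159 159  99  97 107
  121 143]
 [110  89  95  83 138 145 146 147 152 132 159 159 160 142 111  80  72  67
   77  95]
 [ 70  66  68  66 104 144 147 147 152  76  86  90  90  82  73  67  66  65
   66  68]
 [ 71  73  66  69  94 145 146 147 149  55  59  66  66  66  66  65  68  66
   67  66]
 [ 63  61  61  60  59 145 147 147 149  70  51  56  65  67  67  67  67  66
   68  67]
 [ 50  47  70  95  70 145 146 
[... 734 characters left out ...]
8 158 157 147 137 136 136 135
  136 135 135 135]
 [ 68  67  68  67  69  69  68  68  62  77 159 140 159 113 136 135 135 136
  136 135 136 135]
 [ 67  67  67  69  69  68  72  90  95  79 159 155 159 120 135 135 135 135
  135 136 135 136]
 [ 67  67  67  67  68 129 132 134 136  89 118 157 147 137 136 135 135 136
  135 136 135 135]
 [ 68  66  67  67  67 141 138 138 140 112  65 134 139 141 135 136 135 136
  135 131 129 128]
 [ 86  93  95 104 104 140 138 139 140 142  53 131 118 130 134 135 135 136
  135 135 119 120]
 [107 107 105 108 108 142 137 139 139 147 128 156 131 134 135 136 135 135
  136 136 118 118]
 [108 110 109 107 107 129 138 140 140 150 125 160 140 136 135 135 136 136
  136 136 118 118]]
```

Contact: the plate is in by about 8 mm, and the block is still about 1 mm off centre towards +x. Advancing another 8 mm with a small lateral correction.

>>> jog_arm(targets=[{"xyz": [0.01, -0.004, 0], "spin": 0}, {"xyz": [0.01, -0.005, 0], "spin": 0}, {"xyz": [0.01, -0.005, 0], "spin": 0}, {"xyz": [0.015, 0, 0], "spin": 0}, {"xyz": [0.015, 0, 0], "spin": 0}, {"xyz": [0.015, 0, 0], "spin": 0}, {"xyz": [0.015, 0, 0], "spin": 0}, {"xyz": [0.01, 0, 0], "spin": 0}, {"xyz": [0, 0, 0], "spin": 0}, {"xyz": [0, 0, 0], "spin": 0}])

```text
time: 38.5
tool_pos: [581.9, 120.2, 42.9]
tcp_rot: [3.141, 0.009, 1.708]
contact_force: [4.1, -11.8, 2.6]
grip_width: 19.7
finger_force: 30.0
```

```bash
python3 chk.py g; python3 - <<'E'
from h import *
h=np.radians(97.88); d=np.array([np.cos(h),np.sin(h),0]); c=np.array([515,307,64.])
print("px per mm along d, top",(proj("top",c+20*d)-proj("top",c))/20)
# plate lower-end front-edge column, per row, before/after (threshold at mid grey)
for f in ("t1","t_e","t_f","t_g"):
    g=cv2.cvtColor(cv2.imread(f"pics/{f}.png"),cv2.COLOR_BGR2GRAY).astype(float); r=[]
    for v in (228,229,230):
        p=g[v,165:180]; i=[k for k in range(len(p)-1) if p[k]>=100>p[k+1]][-1]; r.append(165+i+(p[i]-100)/(p[i]-p[i+1]))
    print(f,np.round(r,2))
# scene: plate front top edge near its right (+x) end / cheek columns
for f in ("s1","s_f","s_g"):
    g=cv2.cvtColor(cv2.imread(f"pics/{f}.png"),cv2.COLOR_BGR2GRAY); print(f); print(g[212:232:1,452:476:2])
E
```

```text
38.5 [581.9 120.2  42.9] 7.89 [  4.1 -11.8   2.6] F along d -12.27 finger 30.010297000408173 [ 0.08  0.66  1.54 -0.01  0.94 -0.05]
low end
[[122 142 143 144 150 128 159 159 152 157 125 119 119 119 119 119 118 112
  109 108]
 [110 141 144 144 148 105 160 160 158 156 127 125 119 119 119 119 119 115
  108 109]
 [ 88 141 144 145 146  99 159 159 159 141 141 111 119 120 119 119 119 119
  108 108]
 [ 71 141 144 145 146  89 159 160 159 157 108 139 135 125 119 119 119 122
  109 108]
 [ 82 146 144 145 146 119 159 159 159 160 154 108 139 127 127 118 119 120
  110 109]
 [104 146 144 145 146 147 158 159 159 159 159 153  97 123 141 123 119 120
  106 108]
 [109 145 144 145 146 152 160 159 159 159 160 159  97 103 123 141 136 123
  108 109]
 [110 134 144 147 146 154 159 159 160 159 159 159 153 106  93 100 124 133
  132 119]
 [ 71 128 144 146 147 152 112 133 105  94  87  85  90  73  70  70  77  93
  120 134]
 [ 70 104 144 146 146 150  62  77  70  67  65  64  67  66  66  67  66  70
   77  79]
 [ 63  80 143 147 147 149  65  53  59  65  66  66  66  66  66  67  67  66
   67  66]
 [ 49  56 144 146 147 149 
[... 3968 characters left out ...]
115  75  62  60  74  83  81  85  87]
 [124 122 133  87  80  63  64  83  83  80  82  87]
 [108  94 133  82  73  60  63  86  97  75  81  88]
 [ 86  82  89  88  74  59  62  90 103  84  85  89]
 [ 79  77  89  85  67  63  65  92 101  86  86  83]
 [ 82  82  86  89  64  60  67 123  98  85  85  93]
 [ 77  82  92  86  56  62  79 189 108  86  82  94]
 [ 80  88  86  86  63  64  88 197 164  81  85  93]
 [ 84  84  89  83  61  61 118 199 175  82  79  83]
 [ 82  86  90  79  64  62 123 193 168  80  89  85]
 [ 85  93  84  78  61  63 138 196 158  82  83  86]
 [ 81  91  91  78  58  68 147 195 139  80  87  86]
 [ 85  84  89  89  66  73 166 199 134  85  88  94]
 [ 88  90  87 131 119 114 198 198  93  83  85  88]]
```

```bash
python3 - <<'E'
from h import *
for f in ("t_f","t_g"):
    g=cv2.cvtColor(cv2.imread(f"pics/{f}.png"),cv2.COLOR_BGR2GRAY).astype(float); out=[]
    off=0 if f=="t_g" else 3
    for v in range(201,227):
        p=g[v,164+off:174+off]; k=np.arange(len(p)); w=np.clip(138-p,0,None)*((k>1)&(k<8)); out.append((v,round((w@k)/w.sum()+164+off,2) if w.sum()>5 else None,int(w.sum())))
    print(f,out)
E
```

```text
t_f [(201, np.float64(171.0), 18), (202, np.float64(170.45), 40), (203, np.float64(170.44), 39), (204, np.float64(170.59), 29), (205, np.float64(171.06), 16), (206, np.float64(171.75), 12), (207, np.float64(172.47), 17), (208, None, 5), (209, np.float64(172.47), 17), (210, np.float64(172.0), 9), (211, np.float64(171.26), 35), (212, np.float64(171.15), 62), (213, np.float64(171.05), 63), (214, np.float64(171.41), 41), (215, None, 0), (216, np.float64(173.0), 15), (217, None, 0), (218, np.float64(172.0), 6), (219, np.float64(172.0), 34), (220, np.float64(172.0), 35), (221, np.float64(172.0), 54), (222, np.float64(172.0), 25), (223, np.float64(172.0), 22), (224, None, 0), (225, None, 0), (226, np.float64(173.0), 6)]
t_g [(201, np.float64(167.75), 28), (202, np.float64(167.4), 43), (203, np.float64(167.4), 43), (204, np.float64(167.41), 41), (205, np.float64(167.49), 43), (206, np.float64(168.31), 16), (207, None, 5), (208, np.float64(169.53), 17), (209, np.float64(170.17), 6), (210, np.float64(169.47), 19), (211, np.float64(168.19), 31), (212, np.float64(168.31), 39), (213, np.float64(168.1), 61), (214, np.float64(168.0), 28), (215, np.float64(168.0), 28), (216, None, 0), (217, None, 0), (218, np.float64(169.0), 6), (219, np.float64(169.0), 10), (220, np.float64(169.0), 33), (221, np.float64(169.0), 39), (222, np.float64(169.0), 49), (223, np.float64(169.0), 19), (224, None, 0), (225, None, 0), (226, None, 0)]
```

>>> jog_arm(targets=[{"xyz": [0.006, -0.004, 0], "spin": 0}, {"xyz": [0.007, -0.004, 0], "spin": 0}, {"xyz": [0.007, -0.003, 0], "spin": 0}, {"xyz": [0.007, 0, 0], "spin": 0}, {"xyz": [0.007, 0, 0], "spin": 0}, {"xyz": [0.005, 0, 0], "spin": 0}, {"xyz": [0, 0, 0], "spin": 0}, {"xyz": [0, 0, 0], "spin": 0}, {"xyz": [0, 0, 0], "spin": 0}, {"xyz": [0, 0, 0], "spin": 0}])

```text
time: 39.85
tool_pos: [581.0, 122.9, 42.9]
tcp_rot: [3.14, 0.01, 1.708]
contact_force: [5.6, -12.7, 2.1]
grip_width: 20.0
finger_force: 30.0
```

```bash
python3 chk.py h | head -1; python3 - <<'E'
from h import *
def pl(f):
    g=cv2.cvtColor(cv2.imread(f"pics/{f}.png"),cv2.COLOR_BGR2GRAY).astype(float); r=[]
    for v in (228,229,230):
        p=g[v,162:180]; i=[k for k in range(len(p)-1) if p[k]>=100>p[k+1]][-1]; r.append(162+i+(p[i]-100)/(p[i]-p[i+1]))
    return np.array(r),g
r0,_=pl("t1"); r,g=pl("t_h"); print(r.round(2),"depth mm",((r0-r)/.4132).round(1)); print(g[224:234,161:176].astype(int)); print(g[194:203,158:172].astype(int))
# cheek front ends (top z=75) predicted px vs plate face level
h=np.radians(97.88); d=np.array([np.cos(h),np.sin(h),0]); x=np.array([np.sin(h),-np.cos(h),0]); c=np.array([556,313.4,0])
for z,sx in ((75,-58),(75,58)): print("pred cheek front inner corner px",proj("top",c+18*d+sx*x+[0,0,z]).round(1))
print(g[182:196,156:172].astype(int)); print(g[232:246,160:178].astype(int))
E
```

```text
39.85 [581.  122.9  42.9] 7.87 [  5.6 -12.7   2.1] F along d -13.41 finger 30.036003291606903 [ 0.08  0.66  1.54 -0.01  0.94 -0.05]
[168.74 168.51 168.52] depth mm [16.6 17.7 18.9]
[[104 108  95 141 144 145 145 114 159 159 159 159 159 102 110]
 [107 109 107 146 144 146 146 114 159 160 159 159 159 153 100]
 [106 110 108 149 144 146 146 148 159 159 159 160 159 159 100]
 [ 84  83  82 127 144 146 146 154 159 159 134 107  94  85  66]
 [ 67  67  71 128 145 147 146 153  81  90  81  71  67  66  65]
 [ 68  67  63 101 144 146 147 153  49  54  62  66  66  68  66]
 [ 57  54  52  86 144 146 147 150  54  49  51  63  67  64  67]
 [ 95  90 119 103 144 146 150 154  86  50  50  51  75  66  66]
 [153 154 155 153  92  83  75  79  62  50  50  50  79  94 106]
 [116 119 121 121  92  67  53  56  56  56  51  49  80 106 108]]
[[ 68  67  68  68  68  68  67  67  68  62  93 142 118 136]
 [ 67  66  68  67  68  68  69  68  68  68 129 120 139 136]
 [ 68  68  67  68  68  67  67  68  68  82 137 107 137 136]
 [ 67  67  66  91 122 120 138  66  68 113 114 113 135 136]
 [ 68  66  58 130 137 138 141  71  72 124 122 120 13
[... 1627 characters left out ...]
104 105 109 153 153 153]
 [143 141 141 146 155 155 154 156 159  67  91 111 111 107 108 158 158 159]
 [143 145 143 127 119 159 158 159 159  67  66  90 109 108 108 158 158 157]
 [143 144 144 103  72 159 160 159 159  85  61  65  79 108 106 158 158 159]
 [150 127 109  63  62 159 159 158 159 125  61  61  63  89 138 158 159 159]
 [158  95  73  76 101 135 106  93  87  80  62  60  62  65  80 140 158 158]
 [101  69  59  67  73  81  71  66  66  66  67  63  60  61  60 117 158 157]
 [ 69  66  65  65  65  66  66  65  66  66  67  67  64  60  61  80 158 158]
 [ 67  65  66  66  66  66  65  65  66  65  66  67  65  66  60  62 158 158]
 [ 66  66  66  66  65  65  66  66  66  67  66  66  66  66  67  59 158 158]]
```

The plate is in about 17.8 mm, level with the cheek fronts. The block overlaps leave 9.5 and 9.7 mm of plate at its two ends, so it is centred. Yaw is 97.87° against the plate's 97.88°, and the force is steady. Handing in.

```bash
python3 -c "
from plant import bot
print(bot.close_job())"
```

```text
the job is handed in; nothing more can be done
None
```

The job is handed in: the balls are in the canister (four or five countable in the pictures, none left in the scoop), and the scoop stands back on the bench. The sled, still gripped, holds the plate about 17.8 mm in, centred and square; the tool reads about 13 N along the push, friction included.

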